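# Load the doweling jig and slide it home

### The arm

A 6-joint arm with a two-finger parallel gripper is mounted at the origin on the work surface. World frame = base frame: x ahead of the robot, y to its left, z up, the work surface at z = 0. Lengths are in mm, angles in rad, forces in N, time in s.
With the tool pointing down it reaches from about 350 to 775 mm from the base axis. Payload 7.3 kg.
Tool frame: the origin (TCP) lies at the very end of the fingers, on their centre line; the grasp point (between the pads) lies 19 mm behind it (pinch_z is the distance from the TCP to the grasp point, in mm); z points along the fingers, y is the direction in which the jaws open and shut (so a half turn about z gives the same grasp; the last joint's range is limited). The gripper opens to 92 mm and grips with 3 to 60 N. Pads are 19 mm wide; open, the fingers measure 130 mm over their backs; the gripper's body (75 mm by 190 mm) begins 47 mm behind the grasp point.
Start: joints at [1.082, 0.342, 1.524, -0, 1.275, -0.146], TCP at [176.452, 494.479, 226.741] pointing down, gripper open.
Joint ranges: [-2.53, 2.53], [-0.77, 2.02], [0.04, 2.7], [-1, 4.14], [0.28, 2.66], [-3.11, 3.11]. Speed limits (rad/s): [2.57, 2.57, 3.14, 3.14, 3.14, 3.14].

### API

Orientations are given as [roll, pitch, yaw] about the fixed x, y, z axes, in that order (R = Rz(yaw) Ry(pitch) Rx(roll)).
In Python, from plant import * gives the robot as it stands.
- The arm moves only by the tool step_arm, never from a script. Its argument "moves" is one flat list of numbers, 7 for each row, row after row: the shift along the tool's x, y, z scaled (see below), then the turn, a rotation vector about the tool's x, y, z scaled (see below), then the closure, from -1 (fully open) to 1 (shut). A call has 1 to 8 rows; each row shifts and turns the pose as measured when the row begins, along the tool's axes as they then stand; what a row does not reach is not made up. The controller multiplies each number of a shift by 2 cm and each number of a turn by 4 degrees. A row lasts 1/12 s, in which the tool goes at most 41.7 mm and 7.16 degrees, less where a joint would pass 70% of its speed; a pose out of reach is approached as far as the arm can. A call with a number of a shift or a turn outside -1 to 1 is refused whole. A call with a gripper value outside its range is refused whole. The fingers move at their own pace and stop on an object; the grip force is fixed at half the most. Time passes only in rows, so rows that do not move let the fingers close. It gives the time, the measured TCP pose, the force and the opening at its end, in the units of the state.
- get_obs(): the state, without advancing time (a new reading comes with each control period).
- capture(name): name is "scene" or "top" or "wrist"; returns the picture (400x640x3 uint8, red, green, blue); there is no depth.
- get_calibration(name): a dict with "mtx" (3x3 intrinsics, pixels), "eye" and "orientation" of the camera in the world; the wrist camera has in their place "mount" (4x4, takes a point from camera to tool coordinates, whose origin is the TCP and whose axes are the flange's). Camera axes: x right, y down, z forward; pixel columns grow to the right and rows downward; lengths in mm; the calibration is good to about 2 mm. A picture is of the moment at which its call begins: read the wrist's pose just before it. get_calibration takes no time and is no camera call.
- close_job(): hands the job in, once; it reports no verdict.
The state is a dict: "time": time; "joint_positions": joint angles; "dq": joint speeds; "tau": joint torques, N m; "tool_pos": TCP position; "tcp_rot": TCP orientation; "contact_force": force on the tool from outside, world axes, zero at the start; "moment": the same for the moment, N m; "grip_width": finger opening in mm.
Only numpy, scipy, OpenCV 4.12 (cv2) and the standard library are available. Lean on these libraries where they do the work, as an engineer would, in place of code of your own. Each camera call takes 0.05 s, during which the arm holds its last target.

### The job

Reload the doweling jig: lift the finished strip (the one with two dowels) out of the sliding carriage and lay it flat in the grey tray, then seat the long plain strip from the bench flat in the empty nest. Then swing the keeper bar fully across the new strip, and last push the carriage along its slide toward the bushing block until the spring detent snaps it fully home. Leave the other things on the bench where they are.

Things in the scene. Friction and masses are not known exactly. Their poses are not given: they have to be found in the camera images.
- jig: Doweling jig, fixed to the bench: plywood base 330 x 260 x 18 mm. Origin on the bench surface below the nest centre with the carriage at 0. x is the slide direction, away from the robot toward the aluminium bushing block (210 mm wide, 88 mm high, near face at x = 170 mm); z up. Spring plunger in a dark housing at x = 130, y = -118 mm, 54 mm high.
- carriage (a joint): Travel of the dark wooden carriage along jig x: 0 at the start (loading place), 0.110 m at the end stop (home). Friction about 5 N. A nub on its right edge meets the spring plunger's ball at 0.088 m, is centred on it at 0.100 m; pushing past takes 10 to 15 N in all; beyond about 0.104 m the spring drives the carriage to its stop and holds it.
- plunger (a joint): How far the detent ball is pressed back into its housing: 0 free, 0.005 m as the nub passes over it, about 0.0015 m when the carriage is home (detent engaged).
- nest (a point): Centre of the nest floor on the carriage, 45 mm above the bench; axes as the jig's; moves with the carriage. The nest holds a strip lying along y: 154 x 50 mm at the floor, fences 13 mm high leaning out 15 degrees. The middle 76 mm of both long sides has no fence, so fingers can go down to the floor. Carriage plate: x -112 to +43, y -95 to +120 mm.
- push_plate (a point): Top centre of the face toward the robot (the -x face) of the carriage's upright aluminium push plate: 60 mm wide along y, 10 mm thick along x, 50 mm high, top 95 mm above the bench. Moves with the carriage; axes as the jig's.
- keeper (a joint): Angle of the keeper bar about its upright pivot: 0 = open, bar points from the pivot along jig -x (toward the robot); it grows counter-clockwise seen from above; at 1.57 rad the bar points along jig -y, across the strip in the nest; stop at 1.65. It stays where it is left (friction about 1 N at the peg).
- keeper_pivot (a point): On the pivot axis of the keeper bar at the bar's underside, 89 mm above the bench, 103 mm to the left (+y) of the nest centre. The bar is dark steel, 68 x 22 mm, 12 mm thick, and passes 4 mm above a seated strip.
- keeper_peg (a point): Top centre of the upright black peg on the free end of the keeper bar: 18 mm diameter, 35 mm tall, top 136 mm above the bench, 58 mm from the pivot axis.
- done_strip: Finished wooden strip, at the start seated in the nest: 150 mm along y, 46 mm along x, 40 mm high, with two 10 mm dowels standing 13 mm out of its +x side at y = +-50 mm, 20 mm above its underside. Origin at the centre of its underside.
- done_mid (a point): Centre of the finished strip's wood, 20 mm above its underside.
- blank_strip: Plain wooden strip to load, lying on the bench on its wide face: 150 mm along y, 46 mm along x, 40 mm high, no dowels, both ends alike. Origin at the centre of its underside, z up. (A short offcut of the same section, 85 mm long, lies on the robot's near right: leave it.)
- blank_mid (a point): Centre of the plain strip, 20 mm above its underside.
- tray: Open grey tray fixed on the bench: outside 200 mm along y, 150 mm along x, 27 mm high, walls and floor 5 mm. Origin at the centre of its underside, z up. It stands to one side of the jig, the plain strip on the other; the sides change.
- short_strip: Bystander: wooden offcut 85 x 46 x 40 mm; origin at the centre of its underside.
- tumbler: Bystander: blue drinking tumbler, 86 mm across, 172 mm tall, beyond the jig on the left; origin at the centre of its base.
- glue: Bystander: yellow glue bottle, 56 mm across, 150 mm tall, beyond the jig on the right; origin at the centre of its base.
Mind the look-alikes: they are no part of the job. What is shaped like the done_strip but green or purple is not meant.

How it is judged:
By the outcome, as a careful person would: the job done as asked, in the order asked, and still so for the second after the job is handed in, with the robot touching nothing.
It also fails if it takes over 72 s, if anything falls off the work surface, if the arm or the gripper's body presses on something with over 40 N, if the wrist force passes 120 N, or if a joint passes its speed limit or range.

## Working session

There is one attempt and no reset: what is moved stays moved. The work goes in short steps, Python scripts to look and compute and a tool call to move; the robot and the scene stay as the last step left them, time stands still between calls to the robot, and variables do not carry over. Pictures are saved under pics/ and viewed, and the job is handed in when it is done.

Besides the shell and the picture viewer there is one more tool, called in YAML: its name, and indented under it one key for each argument. step_arm: Moves the arm, as the interface text tells. Shifts and turns lie within -1 to 1; 1 stands for 2 cm of shift or 4 degrees of turn. Its arguments: {"type":"object","properties":{"moves":{"type":"array"}},"required":["moves"]}

```bash
ls; mkdir -p pics
python3 - <<'E'
from plant import *
import cv2
o=get_obs();print(o)
for n in("scene","top","wrist"):
    c=get_calibration(n);print(n,c)
    cv2.imwrite(f"pics/{n}0.png",capture(n)[:,:,::-1])
E
```

```text
pics
{'time': 0.0, 'joint_positions': array([ 1.08198171e+00,  3.42678615e-01,  1.52503478e+00, -2.07211168e-05,
        1.27537273e+00, -1.45983794e-01]), 'dq': array([-3.43805955e-05, -2.11925929e-03,  1.07122765e-03, -2.14319038e-04,
        1.89585752e-03,  1.19485987e-03]), 'tau': array([-1.14004513e-03, -4.31237090e+01, -2.44225144e+01,  7.17837154e-02,
        5.57622034e-02, -8.90174761e-05]), 'tool_pos': array([176.26412684, 494.09200054, 226.0616494 ]), 'tcp_rot': array([-3.14011219e+00, -1.97644739e-04,  2.79876774e+00]), 'contact_force': array([-0.58930151, -0.75406531,  0.27079797]), 'moment': array([-0.04256391, -0.00835779, -0.02609374]), 'grip_width': 91.9837388309592}
scene {'mtx': array([[420.13864545,   0.        , 320.15089112],
       [  0.        , 420.13864545, 195.13237956],
       [  0.        ,   0.        ,   1.        ]]), 'eye': array([1397.91396713,  -62.45983738,  870.72426929]), 'orientation': array([-2.28588554, -0.00261081,  1.53110551])}
top {'mtx': array([[362.8563527 ,   0.        , 317.2791451 ],
       [  0.        , 362.8563527 , 203.94640096],
       [  0.        ,   0.        ,   1.        ]]), 'eye': array([ 437.92402934,  -40.4855694 , 1048.10680878]), 'orientation': array([-3.08417196,  0.00560851, -1.5966331 ])}
wrist {'mtx': array([[296.35210873,   0.        , 320.9140474 ],
       [  0.        , 296.35210873, 196.55418192],
       [  0.        ,   0.        ,   1.        ]]), 'mount': array([[ 3.24942726e-04, -9.54771898e-01, -2.97339061e-01,
         8.10406213e+01],
       [ 9.99999869e-01,  1.92571615e-04,  4.74477578e-04,
         2.70605225e-01],
       [-3.95758795e-04, -2.97339176e-01,  9.54771836e-01,
        -1.56725023e+02],
       [ 0.00000000e+00,  0.00000000e+00,  0.00000000e+00,
         1.00000000e+00]])}
```

View pics/top0.png

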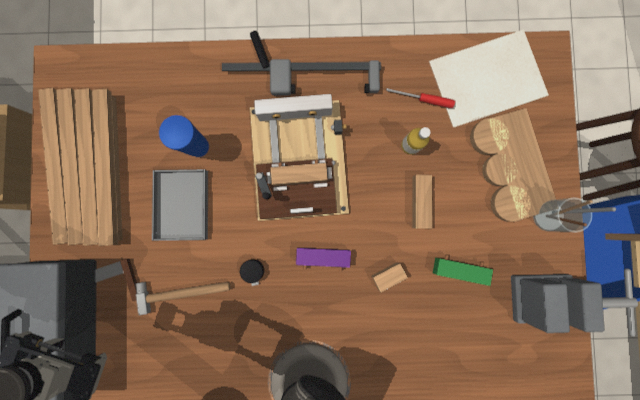

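View pics/scene0.png

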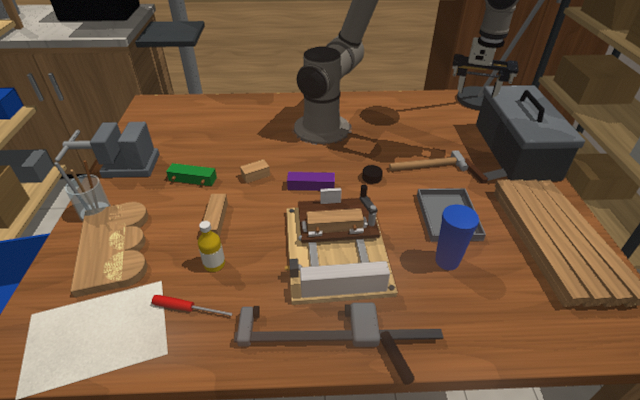

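View pics/wrist0.png

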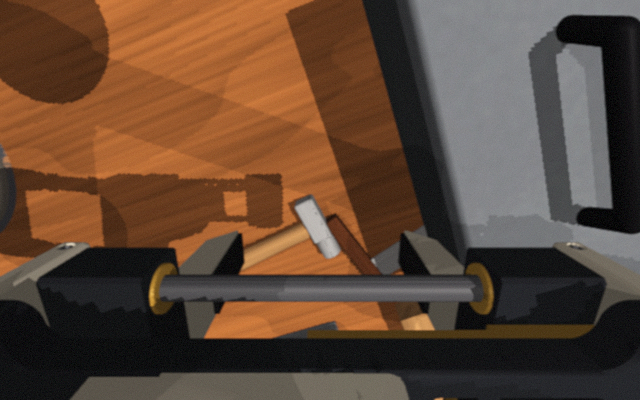

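The top view shows the tray at (180,205), the nest with the finished strip at (299,174), and the plain strip at (424,201). The look-alikes are the short offcut (390,277), the purple strip (323,257) and the green one (463,270). I'll enlarge the crops to confirm.

```bash
cat > h.py <<'E'
import numpy as np,cv2
from plant import *
from scipy.spatial.transform import Rotation as R
def cam(n,o=None):
    c=get_calibration(n);K=c["mtx"]
    if n=="wrist":
        o=o or get_obs();T=np.eye(4);T[:3,:3]=R.from_euler("xyz",o["tcp_rot"]).as_matrix();T[:3,3]=o["tool_pos"];M=T@c["mount"];return K,M[:3,3],M[:3,:3]
    return K,np.array(c["eye"]),R.from_euler("xyz",c["orientation"]).as_matrix()
def ray(C,uv,z):
    K,e,Rm=C;d=Rm@np.linalg.inv(K)@np.array([uv[0],uv[1],1.]);return e+d*(z-e[2])/d[2]
def proj(C,p):
    K,e,Rm=C;q=K@(Rm.T@(np.array(p)-e));return q[:2]/q[2]
E
python3 - <<'E'
from h import *
C=cam("top")
for n,uv,z in [("base",(317,380),0),("tray",(180,205),27),("done",(299,174),85),("blank",(424,201),40)]: print(n,ray(C,uv,z).round(0))
i=cv2.imread("pics/top0.png")
cv2.imwrite("pics/c1.png",cv2.resize(i[85:230,240:360],None,fx=5,fy=4.1,interpolation=cv2.INTER_CUBIC)[:600])
cv2.imwrite("pics/c2.png",cv2.resize(i[160:300,360:500],None,fx=4,fy=4,interpolation=cv2.INTER_CUBIC))
cv2.imwrite("pics/c3.png",cv2.resize(i[150:260,130:230],None,fx=5,fy=5,interpolation=cv2.INTER_CUBIC))
i=cv2.imread("pics/scene0.png")
cv2.imwrite("pics/c4.png",cv2.resize(i[175:305,270:410],None,fx=4.5,fy=4.5,interpolation=cv2.INTER_CUBIC))
E
```

```text
base [  2. -23.   0.]
tray [504. 351.  27.]
done [575.  10.  85.]
blank [ 496. -333.   40.]
```

View pics/c1.png

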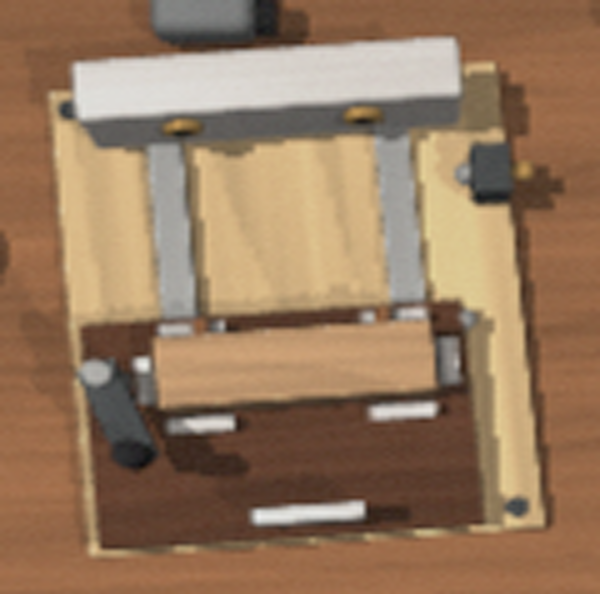

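View pics/c2.png

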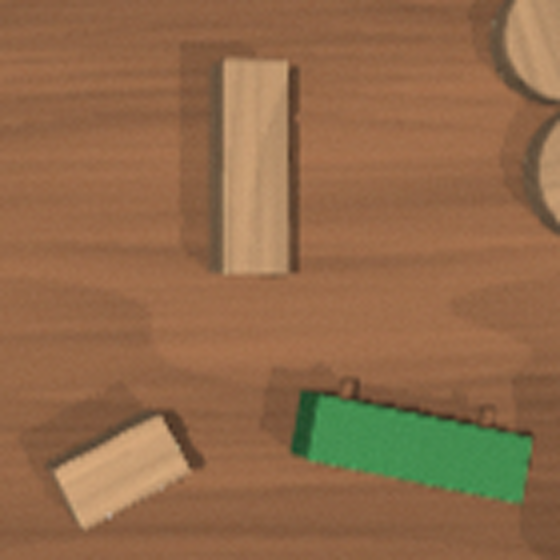

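View pics/c3.png

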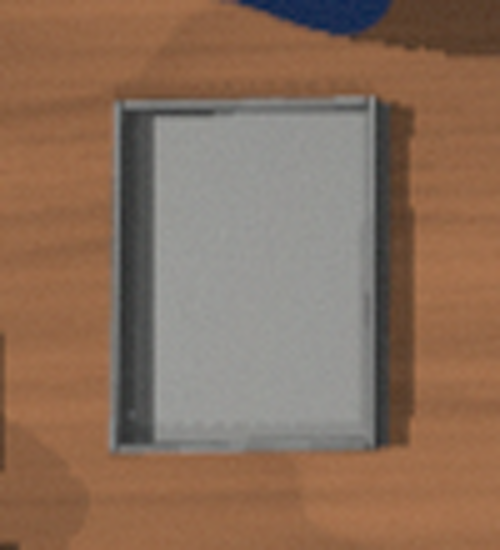

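View pics/c4.png

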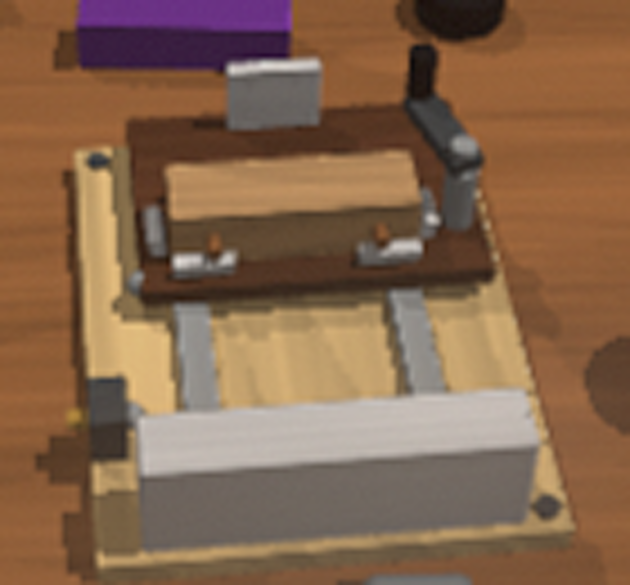

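The plain strip matches (424,201): long (150 mm), bare wood and no dowels. The offcut at (390,277) is too short, and the green and purple ones are decoys. In the crop, the wooden two-dowel strip is seated in the nest at (299,174) with its dowels pointing toward the block. Next I'll measure positions.

Run:
```python
from h import *
C=cam("top")
def P(pts,sx,sy,ox,oy,z): return np.array([ray(C,((x+.5)/sx-.5+ox,(y+.5)/sy-.5+oy),z)[:2] for x,y in pts])
a=(5,4.1,240,85)
def rep(n,q):
    c=q.mean(0);d=(q[1]-q[0])+(q[2]-q[3]);e=(q[2]-q[1])+(q[3]-q[0])
    print(n,c.round(1),"len",np.linalg.norm(d)/2,np.linalg.norm(e)/2,"ang1",np.degrees(np.arctan2(d[1],d[0])),"ang2",np.degrees(np.arctan2(e[1],e[0])))
rep("done",P([(153,338),(430,318),(437,390),(160,408)],*a,85))
rep("push",P([(252,510),(363,502),(365,518),(253,524)],*a,95))
rep("block",P([(73,62),(457,38),(461,95),(81,120)],*a,88))
rep("base",P([(50,92),(495,64),(545,525),(92,555)],*a,18))
print("pivot",P([(97,373)],*a,108),"peg",P([(135,453)],*a,136))
rep("blank",P([(222,58),(290,60),(292,272),(222,273)],4,4,360,160,40))
rep("tray",P([(114,101),(377,96),(380,448),(108,451)],5,5,130,150,27))
```

```text
done [576.8  11.3] len 148.5746754123457 46.745598910414294 ang1 -86.71272592592177 ang2 -176.72243712585956
push [478.4   6. ] len 58.806909805963194 9.660490565711532 ang1 -87.11219945260424 ang2 -176.65750764454427
block [765.   21.4] len 206.47101578615872 38.61045274126493 ang1 -87.03769963541662 ang2 -176.45284010356613
base [626.2  13.8] len 258.03044509746815 326.765892016513 ang1 -86.99773828231906 ang2 -176.68381061281244
pivot [[570.1278878  113.48989171]] peg [[516.14357487  90.53818301]]
blank [ 496.6 -332.4] len 47.86282575403066 148.6855691567712 ang1 -91.92861875640254 ang2 177.8243001088632
tray [506.3 355.5] len 151.40247818660885 198.64059001355753 ang1 -90.63923256512486 ang2 179.53333741331835
```

```bash
cat > plan.py <<'E'
import sys
from h import *
# usage: x y z yawdeg [rows total cap]
def plan(x,y,z,yaw,vmax=1.0,nmax=8):
    o=get_obs();p=np.array(o["tool_pos"]);Rm=R.from_euler("xyz",o["tcp_rot"])
    Rt=R.from_euler("xyz",[np.pi,0,np.radians(yaw)])
    rv=(Rm.inv()*Rt).as_rotvec();d=np.array([x,y,z])-p
    print("t",round(o["time"],2),"pos",p.round(1),"rot",np.degrees(o["tcp_rot"]).round(2),"F",np.round(o["contact_force"],1),"w",round(o["grip_width"],1))
    n=int(max(1,np.ceil(np.linalg.norm(d)/(20*vmax)),np.ceil(np.degrees(np.linalg.norm(rv))/(4*vmax))))
    print("need rows",n,"world d",d.round(1),"turn",np.degrees(rv).round(2))
    for k in range(min(n,nmax)):
        Rk=Rm*R.from_rotvec(rv*k/n)
        s=Rk.inv().apply(d/n)/20;t=np.degrees(rv/n)/4
        print(*[f"{v:.2f}" for v in s],*[f"{v:.2f}" for v in t])
if __name__=="__main__":
    a=list(map(float,sys.argv[1:]));plan(*a[:4],*(a[4:5]))
E
python3 plan.py 576.5 10.5 240 93.2
```

```text
t 0.15 pos [176.3 494.2 226.2] rot [-1.7993e+02 -1.0000e-02  1.6036e+02] F [-0.2  0.4  0.5] w 91.8
need rows 32 world d [ 400.2 -483.7   13.8] turn [-6.000e-02  3.000e-02  6.716e+01]
-0.84 -0.50 -0.02 -0.00 0.00 0.52
-0.86 -0.47 -0.02 -0.00 0.00 0.52
-0.88 -0.44 -0.02 -0.00 0.00 0.52
-0.89 -0.41 -0.02 -0.00 0.00 0.52
-0.91 -0.37 -0.02 -0.00 0.00 0.52
-0.92 -0.34 -0.02 -0.00 0.00 0.52
-0.93 -0.31 -0.02 -0.00 0.00 0.52
-0.94 -0.27 -0.02 -0.00 0.00 0.52
```

step_arm:
  moves: [-0.85,-0.5,0,0,0,0.5,-1,-0.85,-0.5,0,0,0,0.5,-1,-0.9,-0.45,0,0,0,0.5,-1,-0.9,-0.4,0,0,0,0.5,-1,-0.9,-0.4,0,0,0,0.5,-1,-0.9,-0.35,0,0,0,0.5,-1,-0.95,-0.3,0,0,0,0.5,-1,-0.95,-0.3,0,0,0,0.5,-1]

```text
time: 0.82
tool_pos: [276.7, 368.1, 223.6]
tcp_rot: [-3.136, -0.001, 2.514]
contact_force: [0.2, 0.6, -0.9]
grip_width: 91.8
```

```bash
python3 plan.py 576.5 10.5 240 93.2
```

```text
t 0.82 pos [276.7 368.1 223.6] rot [-1.7967e+02 -7.0000e-02  1.4405e+02] F [ 0.2  0.6 -0.9] w 91.8
need rows 24 world d [ 299.8 -357.6   16.4] turn [-0.34  0.08 50.85]
-0.94 -0.24 -0.03 -0.00 0.00 0.53
-0.95 -0.20 -0.03 -0.00 0.00 0.53
-0.96 -0.17 -0.03 -0.00 0.00 0.53
-0.96 -0.13 -0.03 -0.00 0.00 0.53
-0.97 -0.09 -0.03 -0.00 0.00 0.53
-0.97 -0.06 -0.03 -0.00 0.00 0.53
-0.97 -0.02 -0.03 -0.00 0.00 0.53
-0.97 0.01 -0.03 -0.00 0.00 0.53
```

Tracking is almost one to one.

step_arm:
  moves: [-0.95,-0.25,-0.05,0,0,0.55,-1,-0.95,-0.2,-0.05,0,0,0.55,-1,-0.95,-0.15,-0.05,0,0,0.55,-1,-0.95,-0.15,-0.05,0,0,0.55,-1,-0.95,-0.1,-0.05,0,0,0.55,-1,-0.95,-0.05,-0.05,0,0,0.55,-1,-1,0,-0.05,0,0,0.55,-1,-1,0,-0.05,0,0,0.55,-1]

```text
time: 1.48
tool_pos: [378.1, 240.1, 230.3]
tcp_rot: [-3.131, 0.001, 2.191]
contact_force: [0.1, -0.0, 0.4]
grip_width: 91.8
```

```bash
python3 plan.py 576.5 10.5 240 93.2
```

```text
t 1.48 pos [378.1 240.1 230.3] rot [-1.7942e+02  3.0000e-02  1.2556e+02] F [ 0.1 -0.   0.4] w 91.8
need rows 16 world d [ 198.4 -229.6    9.7] turn [-0.56  0.19 32.36]
-0.94 0.09 -0.03 -0.01 0.00 0.51
-0.94 0.12 -0.03 -0.01 0.00 0.51
-0.94 0.15 -0.03 -0.01 0.00 0.51
-0.93 0.19 -0.03 -0.01 0.00 0.51
-0.92 0.22 -0.03 -0.01 0.00 0.51
-0.91 0.25 -0.03 -0.01 0.00 0.51
-0.90 0.28 -0.03 -0.01 0.00 0.51
-0.89 0.32 -0.03 -0.01 0.00 0.51
```

step_arm:
  moves: [-0.95,0.1,-0.05,0,0,0.5,-1,-0.95,0.1,-0.05,0,0,0.5,-1,-0.95,0.15,-0.05,0,0,0.5,-1,-0.95,0.2,-0.05,0,0,0.5,-1,-0.9,0.2,-0.05,0,0,0.5,-1,-0.9,0.25,-0.05,0,0,0.5,-1,-0.9,0.3,-0.05,0,0,0.5,-1,-0.9,0.3,-0.05,0,0,0.5,-1]

```text
time: 2.15
tool_pos: [479.7, 117.2, 237.0]
tcp_rot: [-3.128, 0.003, 1.897]
contact_force: [-0.1, -0.3, 0.4]
grip_width: 92.2
```

```bash
python3 plan.py 576.5 10.5 240 93.2
```

```text
t 2.15 pos [479.7 117.2 237. ] rot [-1.7922e+02  1.6000e-01  1.0867e+02] F [-0.1 -0.3  0.4] w 92.2
need rows 8 world d [  96.8 -106.7    3. ] turn [-0.75  0.27 15.47]
-0.83 0.36 -0.02 -0.02 0.01 0.48
-0.81 0.39 -0.02 -0.02 0.01 0.48
-0.80 0.41 -0.02 -0.02 0.01 0.48
-0.78 0.44 -0.02 -0.02 0.01 0.48
-0.77 0.47 -0.02 -0.02 0.01 0.48
-0.75 0.49 -0.02 -0.02 0.01 0.48
-0.74 0.52 -0.02 -0.02 0.01 0.48
-0.72 0.54 -0.02 -0.02 0.01 0.48
```

step_arm:
  moves: [-0.85,0.35,0,0,0,0.5,-1,-0.8,0.4,0,0,0,0.5,-1,-0.8,0.4,0,-0.05,0,0.5,-1,-0.8,0.45,0,-0.05,0,0.5,-1,-0.75,0.45,0,-0.05,0,0.5,-1,-0.75,0.5,0,-0.05,0,0.5,-1,-0.75,0.5,0,-0.05,0,0.45,-1,-0.7,0.55,0,0,0,0.45,-1]

```text
time: 2.82
tool_pos: [578.1, 2.9, 234.5]
tcp_rot: [3.141, 0.004, 1.609]
contact_force: [0.0, 0.3, 0.0]
grip_width: 91.9
```

```bash
python3 plan.py 576.5 10.5 240 93.2
python3 - <<'E'
from h import *
i=capture("wrist");cv2.imwrite("pics/w1.png",i[:,:,::-1])
C=cam("wrist")
y=np.radians(3.2);Rz=np.array([[np.cos(y),-np.sin(y)],[np.sin(y),np.cos(y)]])
for p in [(-23,-75,85),(-23,75,85),(23,75,85),(23,-75,85)]:
    q=Rz@np.array(p[:2])+[576.5,10.5];print(p,proj(C,[*q,p[2]]).round(1))
E
```

```text
t 2.82 pos [578.1   2.9 234.5] rot [179.97   0.22  92.19] F [0.  0.3 0. ] w 91.9
need rows 1 world d [-1.6  7.6  5.5] turn [ 0.03  0.22 -1.01]
0.38 -0.06 -0.28 0.01 0.05 -0.25
(-23, -75, 85) [299.  238.9]
(-23, 75, 85) [292.4  99.5]
(23, 75, 85) [339.4  98.5]
(23, -75, 85) [339.7 238.1]
```

View pics/w1.png

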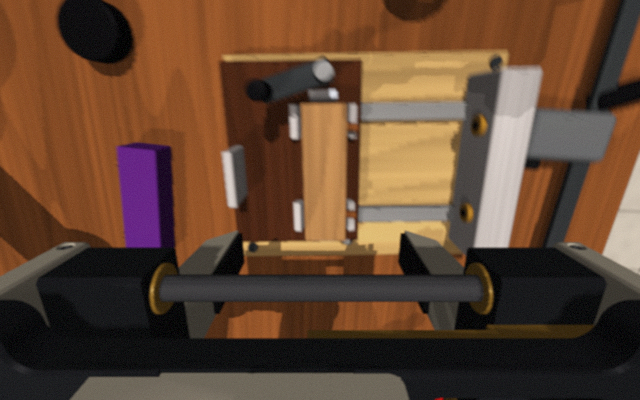

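Run:
```python
from h import *
o=get_obs();print(o["tool_pos"],np.degrees(o["tcp_rot"]),np.abs(o["dq"]).max())
C=cam("wrist",o)
i=capture("wrist");cv2.imwrite("pics/w2.png",cv2.resize(i[40:270,220:550,::-1],None,fx=2.4,fy=2.4,interpolation=cv2.INTER_CUBIC))
i=capture("top");cv2.imwrite("pics/t2.png",cv2.resize(i[85:300,220:420,::-1],None,fx=2.7,fy=2.7))
y=np.radians(3.2);Rz=np.array([[np.cos(y),-np.sin(y)],[np.sin(y),np.cos(y)]])
for p in [(-23,-75,85),(-23,75,85),(23,75,85),(23,-75,85)]:
    q=Rz@np.array(p[:2])+[576.5,10.5];print(p,proj(C,[*q,p[2]]).round(1))
print(get_obs()["tool_pos"])
```

```text
[5.80060350e+02 2.73054531e-01 2.34131635e+02] [179.89546821   0.30740399  91.97149741] 0.060534844742437845
(-23, -75, 85) [299.  238.9]
(-23, 75, 85) [292.4  99.5]
(23, 75, 85) [339.4  98.5]
(23, -75, 85) [339.7 238.1]
[577.97181435   2.90668083 234.07315942]
```

View pics/w2.png

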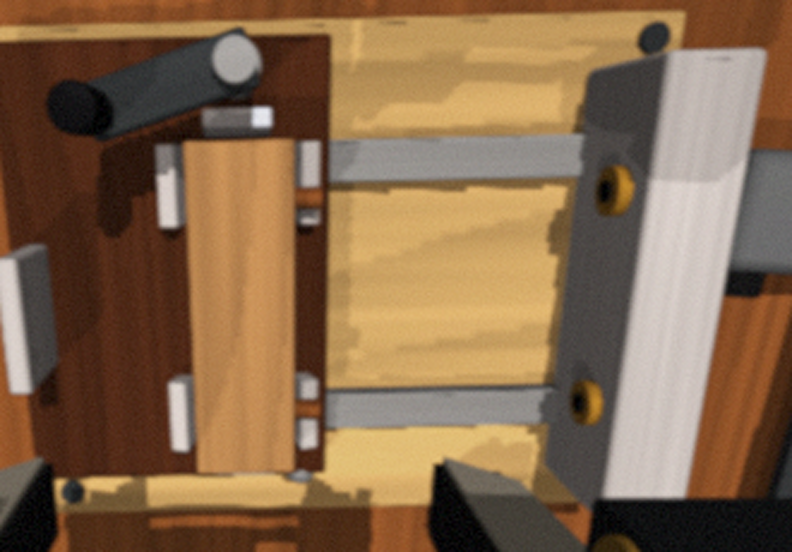

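Run:
```python
from h import *
o=get_obs();o["tool_pos"]=np.array([580.06,0.27,234.13]);o["tcp_rot"]=np.radians([179.895,.307,91.97])
C=cam("wrist",o)
def P(pts,z):return np.array([ray(C,((x+.5)/2.4-.5+220,(y+.5)/2.4-.5+40),z)[:2] for x,y in pts])
q=P([(185,141),(294,139),(295,471),(198,471)],85);print(q.round(1),q.mean(0))
d=q[0]+q[1]-q[2]-q[3];print(np.degrees(np.arctan2(d[1],d[0]))-90,np.linalg.norm(d)/2)
q=P([(1,258),(45,246),(10,392)],95)
print("push",P([(0,257),(10,392)],95))
print("pivot",P([(236,60)],108),"peg",P([(80,108)],136))
```

```text
[[553.6  85.2]
 [598.   87.6]
 [606.8 -60.4]
 [561.3 -61.9]] [579.9388138   12.63889986]
3.1868786999392853 147.7431340366182
push [[478.45577471  36.94315605]
 [478.81278046 -22.01730521]]
pivot [[573.69751149 113.72651372]] peg [[522.23293848  93.98066273]]
```

Run:
```python
from h import *
o=get_obs();i=capture("wrist");cv2.imwrite("pics/w3.png",cv2.resize(i[40:270,220:550,::-1],None,fx=2.4,fy=2.4,interpolation=cv2.INTER_CUBIC))
print(o["tool_pos"],np.degrees(o["tcp_rot"]),np.abs(o["dq"]).max())
```

```text
[577.97181435   2.90668083 234.07315942] [-179.99749851    0.20853596   92.22314193] 0.027473988637591172
```

View pics/w3.png

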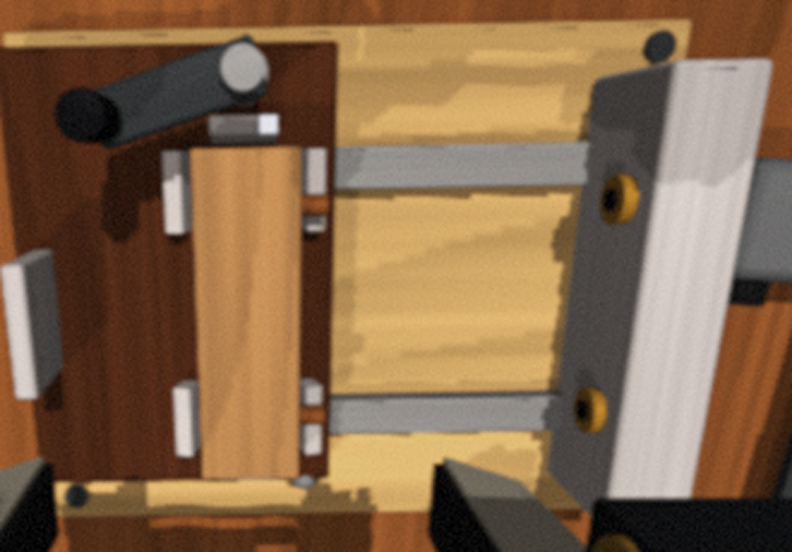

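Run:
```python
from h import *
o=get_obs();print(o["tool_pos"])
C=cam("wrist",o)
def P(pts,z):return np.array([ray(C,((x+.5)/2.4-.5+220,(y+.5)/2.4-.5+40),z)[:2] for x,y in pts])
q=P([(191,149),(300,147),(301,477),(203,477)],85);print(q.round(1),q.mean(0))
d=q[0]+q[1]-q[2]-q[3];print(np.degrees(np.arctan2(d[1],d[0]))-90,np.linalg.norm(d)/2)
print("push",P([(3,266),(15,398)],95),"pivot",P([(243,67)],108),"peg",P([(88,116)],136))
```

```text
[577.46769786   3.69857711 234.25905636]
[[552.7  85.8]
 [597.3  88.4]
 [607.3 -59.4]
 [561.1 -61.3]] [579.60833634  13.35302926]
3.564184881716386 147.74129736555085
push [[476.24587756  36.31867958]
 [477.9927383  -21.70239991]] pivot [[572.85493895 115.14291304]] peg [[521.43944348  94.87096446]]
```

```bash
python3 plan.py 578.3 12 120 93.3
```

```text
t 3.02 pos [577.5   3.7 234.3] rot [-179.99    0.19   92.29] F [-0.5 -0.6  0.2] w 91.9
need rows 6 world d [   0.8    8.3 -114.3] turn [-0.01  0.19 -1.01]
0.07 0.01 0.95 -0.00 0.01 -0.04
0.07 0.01 0.95 -0.00 0.01 -0.04
0.07 0.01 0.95 -0.00 0.01 -0.04
0.07 0.01 0.95 -0.00 0.01 -0.04
0.07 0.01 0.95 -0.00 0.01 -0.04
0.07 0.01 0.95 -0.00 0.01 -0.04
```

step_arm:
  moves: [0.1,0,0.95,0,0,-0.05,-1,0.1,0,0.95,0,0,-0.05,-1,0.1,0,0.95,0,0,-0.05,-1,0.05,0,0.95,0,0,-0.05,-1,0.05,0,0.95,0,0,-0.05,-1,0,0,0.95,0,0,-0.05,-1,0,0,0.5,0,0,0,-1,0,0,0,0,0,0,-1]

```text
time: 3.68
tool_pos: [572.8, 19.4, 108.1]
tcp_rot: [3.14, 0.002, 1.645]
contact_force: [-0.4, -0.2, 0.4]
grip_width: 92.0
```

```bash
python3 plan.py 578.3 12 53 93.3
python3 - <<'E'
from h import *
i=capture("wrist");cv2.imwrite("pics/w4.png",i[:,:,::-1])
i=capture("scene");cv2.imwrite("pics/s4.png",cv2.resize(i[130:305,250:430,::-1],None,fx=3.4,fy=3.4,interpolation=cv2.INTER_CUBIC))
E
```

```text
t 3.68 pos [572.8  19.4 108.1] rot [1.799e+02 1.000e-01 9.425e+01] F [-0.4 -0.2  0.4] w 92.0
need rows 3 world d [  5.5  -7.4 -55.1] turn [0.1  0.1  0.95]
-0.13 0.08 0.92 0.01 0.01 0.08
-0.13 0.08 0.92 0.01 0.01 0.08
-0.13 0.08 0.92 0.01 0.01 0.08
```

View pics/w4.png

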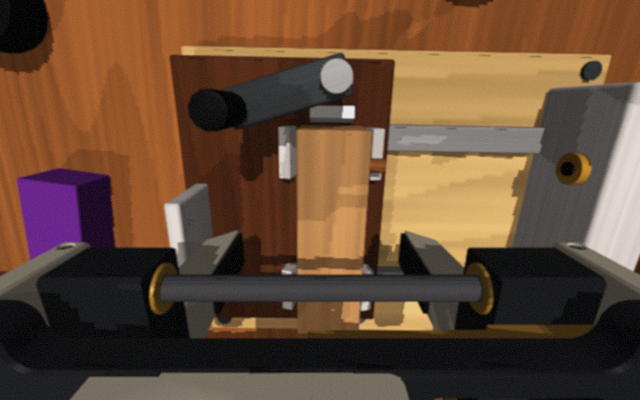

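View pics/s4.png

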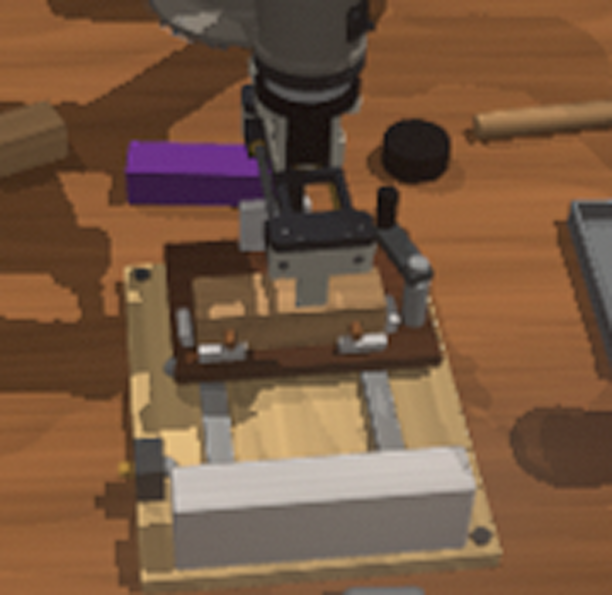

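step_arm:
  moves: [-0.15,0.15,0.3,0,0,0.1,-1,-0.1,0.1,0.5,0,0,0.1,-1,-0.05,0.05,0.5,0,0,0.05,-1,0,0,0.2,0,0,0,-1,0,0,0,0,0,0,-1]

```text
time: 4.2
tool_pos: [584.3, 12.7, 81.9]
tcp_rot: [3.128, 0.004, 1.625]
contact_force: [0.5, 0.4, 0.4]
grip_width: 92.0
```

```bash
python3 plan.py 578.8 12 53 93.3
python3 - <<'E'
from h import *
i=capture("wrist");cv2.imwrite("pics/w5.png",i[:,:,::-1])
E
```

```text
t 4.2 pos [584.3  12.7  81.9] rot [179.22   0.21  93.13] F [0.5 0.4 0.4] w 92.0
need rows 2 world d [ -5.5  -0.7 -28.9] turn [ 0.78  0.21 -0.17]
-0.01 -0.15 0.72 0.10 0.03 -0.02
-0.01 -0.14 0.72 0.10 0.03 -0.02
```

View pics/w5.png

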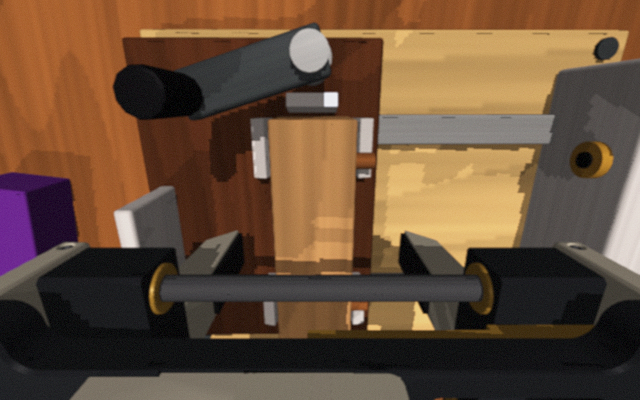

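step_arm:
  moves: [0,-0.15,0.4,0.1,0,0,-1,0,-0.05,0.4,0.1,0,0,-1,0,0,0.2,0,0,0,-1,0,0,0,0,0,0,-1]

```text
time: 4.58
tool_pos: [580.2, 12.2, 60.4]
tcp_rot: [-3.14, 0.004, 1.625]
contact_force: [0.1, 0.4, 0.3]
grip_width: 92.0
```

```bash
python3 plan.py 579.2 12 53 93.3
```

```text
t 4.58 pos [580.2  12.2  60.4] rot [-179.93    0.21   93.12] F [0.1 0.4 0.3] w 92.0
need rows 1 world d [-1.  -0.2 -7.4] turn [-0.07  0.21 -0.18]
-0.01 -0.05 0.37 -0.02 0.05 -0.05
```

Now down a bit more, then close.

step_arm:
  moves: [0,-0.05,0.25,0,0,0,-1,0,0,0.1,0,0,0,-1,0,0,0,0,0,0,1,0,0,0,0,0,0,1,0,0,0,0,0,0,1,0,0,0,0,0,0,1,0,0,0,0,0,0,1,0,0,0,0,0,0,1]

```text
time: 5.25
tool_pos: [579.4, 12.3, 53.0]
tcp_rot: [-3.141, 0.004, 1.625]
contact_force: [-0.6, 0.1, -0.2]
grip_width: 56.5
```

```bash
python3 plan.py 579.2 12 180 93.3
```

```text
t 5.25 pos [579.4  12.3  53. ] rot [-179.97    0.22   93.13] F [-0.6  0.1 -0.2] w 56.5
need rows 7 world d [ -0.2  -0.3 127. ] turn [-0.03  0.22 -0.17]
-0.01 -0.00 -0.91 -0.00 0.01 -0.01
-0.00 -0.00 -0.91 -0.00 0.01 -0.01
-0.00 -0.00 -0.91 -0.00 0.01 -0.01
-0.00 -0.00 -0.91 -0.00 0.01 -0.01
-0.00 -0.00 -0.91 -0.00 0.01 -0.01
-0.00 -0.00 -0.91 -0.00 0.01 -0.01
-0.00 -0.00 -0.91 -0.00 0.01 -0.01
```

step_arm:
  moves: [0,0,0,0,0,0,1,0,0,0,0,0,0,1,0,0,0,0,0,0,1,0,0,0,0,0,0,1]

```text
time: 5.58
tool_pos: [579.6, 12.3, 53.2]
tcp_rot: [3.141, 0.004, 1.625]
contact_force: [0.2, -1.1, -0.6]
grip_width: 45.9
```

Gripped at 45.9 mm with little side force, so I lift straight up.

step_arm:
  moves: [0,0,-0.2,0,0,0,1,0,0,-0.4,0,0,0,1,0,0,-0.7,0,0,0,1,0,0,-0.9,0,0,0,1,0,0,-0.9,0,0,0,1,0,0,-0.9,0,0,0,1,0,0,-0.9,0,0,0,1,0,0,-0.9,0,0,0,1]

```text
time: 6.25
tool_pos: [576.0, 13.1, 172.3]
tcp_rot: [-3.13, 0.002, 1.625]
contact_force: [-0.2, -0.7, -1.3]
grip_width: 45.9
```

```bash
python3 plan.py 579.2 12 185 93.3;python3 - <<'E'
from h import *
i=capture("wrist");cv2.imwrite("pics/w6.png",i[:,:,::-1])
i=capture("scene");cv2.imwrite("pics/s6.png",cv2.resize(i[130:305,250:430,::-1],None,fx=3.4,fy=3.4,interpolation=cv2.INTER_CUBIC))
E
```

```text
t 6.25 pos [576.   13.1 172.3] rot [-1.7935e+02  1.1000e-01  9.3130e+01] F [-0.2 -0.7 -1.3] w 45.9
need rows 1 world d [ 3.2 -1.1 12.7] turn [-0.66  0.11 -0.17]
-0.06 0.15 -0.63 -0.16 0.03 -0.04
```

View pics/s6.png

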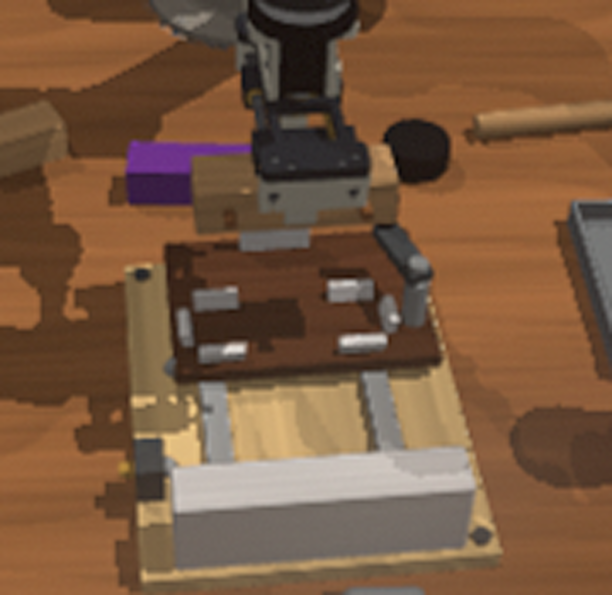

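View pics/w6.png

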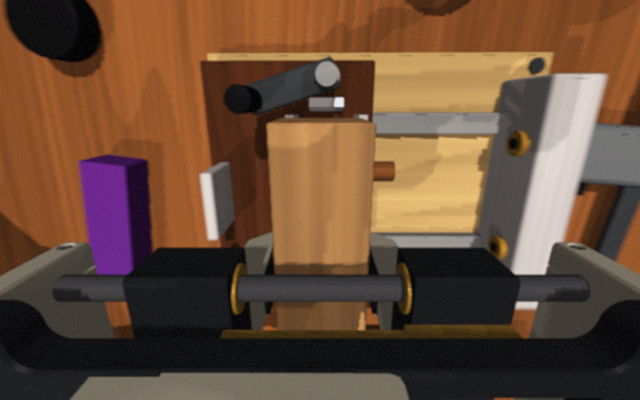

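```bash
python3 -c "
from h import *
C=cam('top')
for uv in [(176,130),(160,133),(176,115),(192,128)]: print(ray(C,uv,172))
"; python3 plan.py 503 354 195 179.5
```

```text
[679.0594026 304.8195475 172.       ]
[672.67583869 344.15069289 172.        ]
[716.44628025 304.69068508 172.        ]
[682.95826068 265.4851391  172.        ]
t 6.35 pos [578.1  12.9 174.7] rot [-179.74    0.18   93.13] F [ 0.5  0.1 -1.2] w 46.0
need rows 22 world d [-75.1 341.1  20.3] turn [-3.400e-01 -5.000e-02 -8.637e+01]
0.78 -0.13 -0.05 -0.00 -0.00 -0.98
0.79 -0.07 -0.05 -0.00 -0.00 -0.98
0.79 -0.02 -0.05 -0.00 -0.00 -0.98
0.79 0.03 -0.05 -0.00 -0.00 -0.98
0.79 0.09 -0.05 -0.00 -0.00 -0.98
0.78 0.14 -0.05 -0.00 -0.00 -0.98
0.77 0.20 -0.05 -0.00 -0.00 -0.98
0.75 0.25 -0.05 -0.00 -0.00 -0.98
```

step_arm:
  moves: [0.4,-0.15,-0.4,0,0,-0.5,1,0.8,-0.1,-0.3,0,0,-0.95,1,0.8,0,-0.1,0,0,-0.95,1,0.8,0.05,-0.05,0,0,-0.95,1,0.8,0.1,-0.05,0,0,-0.95,1,0.8,0.15,-0.05,0,0,-0.95,1,0.75,0.2,-0.05,0,0,-0.95,1,0.75,0.25,-0.05,0,0,-0.95,1]

```text
time: 7.02
tool_pos: [548.2, 135.7, 192.4]
tcp_rot: [-3.127, -0.006, 2.155]
contact_force: [-0.3, -0.2, -0.8]
grip_width: 45.9
```

```bash
cd .;python3 plan.py 503 354 185 179.5
```

```text
t 7.02 pos [548.2 135.7 192.4] rot [-179.15   -0.33  123.45] F [-0.3 -0.2 -0.8] w 45.9
need rows 15 world d [-45.2 218.3  -7.4] turn [ -0.62  -0.73 -56.05]
0.69 0.28 0.02 -0.01 -0.01 -0.93
0.67 0.32 0.02 -0.01 -0.01 -0.93
0.65 0.36 0.02 -0.01 -0.01 -0.93
0.62 0.40 0.02 -0.01 -0.01 -0.93
0.60 0.44 0.02 -0.01 -0.01 -0.93
0.57 0.48 0.02 -0.01 -0.01 -0.93
0.53 0.52 0.02 -0.01 -0.01 -0.93
0.50 0.55 0.02 -0.01 -0.01 -0.93
```

step_arm:
  moves: [0.7,0.3,0,0,0,-0.95,1,0.65,0.3,0,0,0,-0.95,1,0.65,0.35,0,0,0,-0.95,1,0.6,0.4,0,0,0,-0.95,1,0.6,0.45,0,0,0,-0.95,1,0.55,0.5,0,0,0,-0.95,1,0.55,0.5,0,0,0,-0.95,1,0.5,0.55,0,0,0,-0.95,1]

```text
time: 7.68
tool_pos: [511.7, 260.2, 186.6]
tcp_rot: [-3.124, -0.027, 2.73]
contact_force: [0.9, 0.6, -0.8]
grip_width: 45.5
```

```bash
cd .;python3 plan.py 503 354 185 179.5
```

```text
t 7.68 pos [511.7 260.2 186.6] rot [-178.96   -1.54  156.39] F [ 0.9  0.6 -0.8] w 45.5
need rows 6 world d [-8.7 93.8 -1.6] turn [ -0.71  -1.73 -23.09]
0.38 0.69 0.01 -0.03 -0.07 -0.96
0.33 0.71 0.01 -0.03 -0.07 -0.96
0.28 0.73 0.01 -0.03 -0.07 -0.96
0.23 0.75 0.01 -0.03 -0.07 -0.96
0.18 0.76 0.01 -0.03 -0.07 -0.96
0.13 0.77 0.01 -0.03 -0.07 -0.96
```

step_arm:
  moves: [0.4,0.7,0,-0.05,-0.1,-0.95,1,0.35,0.7,0,-0.05,-0.1,-0.95,1,0.3,0.7,0.1,-0.05,-0.1,-0.95,1,0.2,0.7,0.2,-0.05,-0.1,-0.9,1,0.15,0.6,0.2,0,-0.05,-0.8,1,0.1,0.3,0.2,0,0,-0.3,1,0,0,0.3,0,0,0,1,0,0,0.3,0,0,0,1]

```text
time: 8.35
tool_pos: [492.1, 348.1, 154.4]
tcp_rot: [-3.138, -0.008, 3.106]
contact_force: [1.0, -0.9, -1.7]
grip_width: 45.9
```

```bash
cd .;python3 plan.py 503 354 50 179.5
```

```text
t 8.35 pos [492.1 348.1 154.4] rot [-179.78   -0.49  177.94] F [ 1.  -0.9 -1.7] w 45.9
need rows 6 world d [  10.9    5.9 -104.4] turn [-0.21 -0.49 -1.56]
-0.10 0.06 0.87 -0.01 -0.02 -0.06
-0.10 0.05 0.87 -0.01 -0.02 -0.06
-0.09 0.05 0.87 -0.01 -0.02 -0.06
-0.09 0.05 0.87 -0.01 -0.02 -0.06
-0.09 0.05 0.87 -0.01 -0.02 -0.06
-0.09 0.05 0.87 -0.01 -0.02 -0.06
```

step_arm:
  moves: [-0.1,0.05,0.8,0,-0.05,-0.1,1,-0.1,0.05,0.8,0,-0.05,-0.1,1,-0.1,0,0.8,0,0,-0.05,1,-0.1,0,0.8,0,0,-0.05,1,-0.1,0,0.7,0,0,0,1,0,0,0.2,0,0,0,1,0,0,0,0,0,0,1]

```text
time: 8.93
tool_pos: [500.6, 343.5, 64.3]
tcp_rot: [-3.133, -0.008, 3.118]
contact_force: [-0.7, -0.5, -1.9]
grip_width: 45.8
```

```bash
cd .;python3 plan.py 504 351 14 179.5;python3 - <<'E'
from h import *
i=capture("wrist");cv2.imwrite("pics/w7.png",i[:,:,::-1])
i=capture("top");cv2.imwrite("pics/t7.png",cv2.resize(i[100:280,120:300,::-1],None,fx=3.3,fy=3.3,interpolation=cv2.INTER_CUBIC))
E
```

```text
t 8.93 pos [500.6 343.5  64.3] rot [-179.51   -0.44  178.63] F [-0.7 -0.5 -1.9] w 45.8
need rows 3 world d [  3.4   7.5 -50.3] turn [-0.49 -0.45 -0.87]
-0.06 0.13 0.84 -0.04 -0.04 -0.07
-0.06 0.13 0.84 -0.04 -0.04 -0.07
-0.06 0.13 0.84 -0.04 -0.04 -0.07
```

View pics/w7.png

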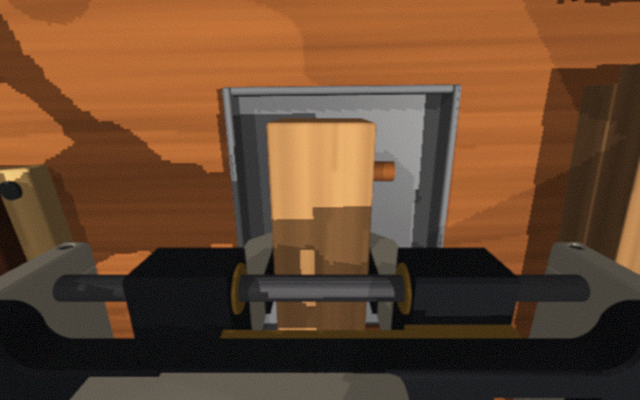

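step_arm:
  moves: [-0.1,0.1,0.6,-0.05,-0.05,-0.05,1,-0.05,0.1,0.6,-0.05,-0.05,-0.05,1,0,0.1,0.5,0,0,0,1,0,0,0.3,0,0,0,1,0,0,0.1,0,0,0,1,0,0,0,0,0,0,1]

```text
time: 9.53
tool_pos: [507.6, 351.3, 27.9]
tcp_rot: [3.137, 0.01, 3.123]
contact_force: [0.1, -0.0, -2.1]
grip_width: 46.2
```

```bash
cd .;python3 plan.py 504 351 14 179.5
```

```text
t 9.53 pos [507.6 351.3  27.9] rot [179.74   0.59 178.96] F [ 0.1 -0.  -2.1] w 46.2
need rows 1 world d [ -3.6  -0.3 -13.9] turn [ 0.25  0.59 -0.54]
0.19 -0.02 0.70 0.06 0.15 -0.13
```

step_arm:
  moves: [0.05,0,0.3,0,0.1,0,1,0,0,0.25,0,0.05,0,1,0,0,0.1,0,0,0,1,0,0,0,0,0,0,1]

```text
time: 9.87
tool_pos: [507.4, 351.8, 15.4]
tcp_rot: [3.136, 0.001, 3.123]
contact_force: [-0.3, -0.2, -1.4]
grip_width: 45.8
```

```bash
cd .;python3 plan.py 504 351 14 179.5
```

```text
t 9.87 pos [507.4 351.8  15.4] rot [1.7968e+02 5.0000e-02 1.7896e+02] F [-0.3 -0.2 -1.4] w 45.8
need rows 1 world d [-3.4 -0.8 -1.4] turn [ 0.32  0.05 -0.54]
0.17 -0.04 0.07 0.08 0.01 -0.13
```

step_arm:
  moves: [0,0,0.1,0,0,0,1,0,0,0.05,0,0,0,1,0,0,0,0,0,0,1]

```text
time: 10.12
tool_pos: [507.7, 352.1, 13.7]
tcp_rot: [3.136, 0.002, 3.124]
contact_force: [-0.2, 0.4, -1.1]
grip_width: 46.1
```

step_arm:
  moves: [0,0,0.05,0,0,0,-0.3,0,0,0,0,0,0,-0.3,0,0,0,0,0,0,-0.3,0,0,0,0,0,0,-0.3]

```text
time: 10.45
tool_pos: [508.5, 352.5, 13.4]
tcp_rot: [3.134, 0.004, 3.124]
contact_force: [0.3, 0.6, 0.6]
grip_width: 59.9
```

```bash
cd .;python3 plan.py 507 352 150 179
```

```text
t 10.45 pos [508.5 352.5  13.4] rot [179.59   0.23 178.97] F [0.3 0.6 0.6] w 59.9
need rows 7 world d [ -1.5  -0.5 136.6] turn [ 0.41  0.23 -0.03]
0.01 0.00 -0.98 0.01 0.01 -0.00
0.01 0.00 -0.98 0.01 0.01 -0.00
0.01 0.00 -0.98 0.01 0.01 -0.00
0.01 0.00 -0.98 0.01 0.01 -0.00
0.01 -0.00 -0.98 0.01 0.01 -0.00
0.01 -0.00 -0.98 0.01 0.01 -0.00
0.01 -0.00 -0.98 0.01 0.01 -0.00
```

step_arm:
  moves: [0,0,-0.4,0,0,0,-0.3,0,0,-0.8,0,0,0,-0.3,0,0,-1,0,0,0,-1,0,0,-1,0,0,0,-1,0,0,-1,0,0,0,-1,0,0,-1,0,0,0,-1,0,0,-1,0,0,0,-1,0,-0.2,-1,0,0,0,-1]

```text
time: 11.12
tool_pos: [505.4, 346.4, 161.7]
tcp_rot: [3.139, -0.004, 3.124]
contact_force: [0.3, 0.3, -0.9]
grip_width: 91.2
```

```bash
cd .;python3 plan.py 495 -328 210 177.8;python3 - <<'E'
from h import *
i=capture("wrist");cv2.imwrite("pics/w8.png",i[:,:,::-1])
E
```

```text
t 11.12 pos [505.4 346.4 161.7] rot [179.83  -0.25 178.98] F [ 0.3  0.3 -0.9] w 91.2
need rows 34 world d [ -10.4 -674.4   48.3] turn [ 0.16 -0.25  1.18]
-0.00 -0.99 -0.07 0.00 -0.00 0.01
-0.00 -0.99 -0.07 0.00 -0.00 0.01
-0.00 -0.99 -0.07 0.00 -0.00 0.01
-0.00 -0.99 -0.07 0.00 -0.00 0.01
-0.00 -0.99 -0.07 0.00 -0.00 0.01
-0.01 -0.99 -0.07 0.00 -0.00 0.01
-0.01 -0.99 -0.07 0.00 -0.00 0.01
-0.01 -0.99 -0.07 0.00 -0.00 0.01
```

View pics/w8.png

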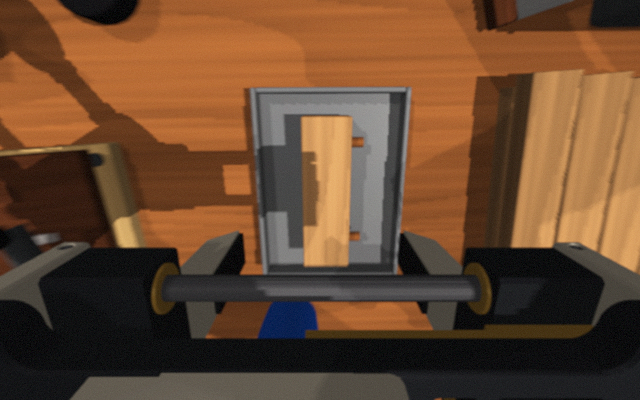

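The finished strip lies flat in the tray, at (328,190) in the wrist image. Now over to the plain strip.

step_arm:
  moves: [0,-0.9,-0.6,0,0,0,-1,0,-1,-0.6,0,0,0,-1,0,-1,-0.5,0,0,0,-1,0,-1,-0.3,0,0,0.05,-1,0,-1,-0.1,0,0,0.05,-1,0,-1,0,0,0,0.05,-1,0,-1,0,0,0,0.05,-1,0,-1,0,0,0,0.05,-1]

```text
time: 11.83
tool_pos: [504.3, 185.9, 217.3]
tcp_rot: [3.13, 0.015, 3.111]
contact_force: [-0.3, -0.4, -1.2]
grip_width: 91.8
```

step_arm:
  moves: [0,-1,0,0,0,0,-1,0,-1,0,0,0,0,-1,0,-1,0,0,0,0,-1,0,-1,0,0,0,0,-1,0,-1,0,0,0,0,-1,0,-1,0,0,0,0,-1,0,-1,0,0,0,0,-1,0,-1,0,0,0,0,-1]

```text
time: 12.5
tool_pos: [498.0, 17.9, 220.2]
tcp_rot: [3.13, 0.021, 3.111]
contact_force: [0.4, -0.1, 0.4]
grip_width: 92.0
```

```bash
cd .;python3 plan.py 495 -328 210 177.8
```

```text
t 12.5 pos [498.   17.9 220.2] rot [179.33   1.22 178.25] F [ 0.4 -0.1  0.4] w 92.0
need rows 18 world d [  -3.  -345.9  -10.2] turn [0.67 1.22 0.46]
-0.02 -0.96 0.02 0.01 0.02 0.01
-0.02 -0.96 0.02 0.01 0.02 0.01
-0.02 -0.96 0.02 0.01 0.02 0.01
-0.02 -0.96 0.02 0.01 0.02 0.01
-0.02 -0.96 0.02 0.01 0.02 0.01
-0.02 -0.96 0.02 0.01 0.02 0.01
-0.02 -0.96 0.02 0.01 0.02 0.01
-0.02 -0.96 0.02 0.01 0.02 0.01
```

step_arm:
  moves: [0,-1,0,0,0.05,0,-1,0,-1,0,0,0.05,0,-1,0,-1,0,0,0.05,0,-1,0,-1,0,0,0.05,0,-1,0,-1,0,0,0.05,0,-1,0,-1,0,0,0.05,0,-1,0,-1,0,0,0,0,-1,0,-1,0,0,0,0,-1]

```text
time: 13.17
tool_pos: [491.6, -150.3, 223.1]
tcp_rot: [3.131, 0.005, 3.111]
contact_force: [0.6, 0.5, -0.7]
grip_width: 91.4
```

step_arm:
  moves: [0,-1,0,0,0,0,-1,0,-1,0,0,0,0,-1,0,-1,0,0,0,0,-1,0,-1,0,0,0,0,-1,0,-1,0,0,0,0,-1,0,-1,0,0,0,0,-1,0,-0.8,0,0,0,0,-1,0,-0.4,0,0,0,0,-1]

```text
time: 13.83
tool_pos: [485.4, -303.9, 225.9]
tcp_rot: [3.135, 0.01, 3.108]
contact_force: [-0.3, -0.2, -0.3]
grip_width: 91.8
```

```bash
cd .;python3 plan.py 496 -332 210 177.8
```

```text
t 13.83 pos [ 485.4 -303.9  225.9] rot [179.61   0.56 178.1 ] F [-0.3 -0.2 -0.3] w 91.8
need rows 2 world d [ 10.6 -28.1 -15.9] turn [0.39 0.56 0.3 ]
-0.29 -0.70 0.39 0.05 0.07 0.04
-0.29 -0.70 0.40 0.05 0.07 0.04
```

step_arm:
  moves: [-0.2,-0.6,0.6,0,0.05,0,-1,-0.2,-0.4,0.8,0,0.05,0,-1,0,0,0.8,0,0,0,-1,0,0,0.8,0,0,0,-1,0,0,0.3,0,0,0,-1,0,0,0,0,0,0,-1]

```text
time: 14.33
tool_pos: [494.0, -326.6, 159.8]
tcp_rot: [3.137, 0.006, 3.106]
contact_force: [0.1, 1.4, 0.9]
grip_width: 91.5
```

```bash
cd .;python3 - <<'E'
from h import *
capture("scene") and 0 if False else None
o=get_obs();i=capture("wrist");cv2.imwrite("pics/w9.png",i[:,:,::-1]);C=cam("wrist",o)
print(o["tool_pos"],np.degrees(o["tcp_rot"]),np.abs(o["dq"]).max())
import pickle;pickle.dump(C,open("C9.p","wb"))
E
```

```text
[ 493.96815102 -326.64948941  159.75081514] [179.72395274   0.35090621 177.95493507] 0.011648600397397355
```

View pics/w9.png

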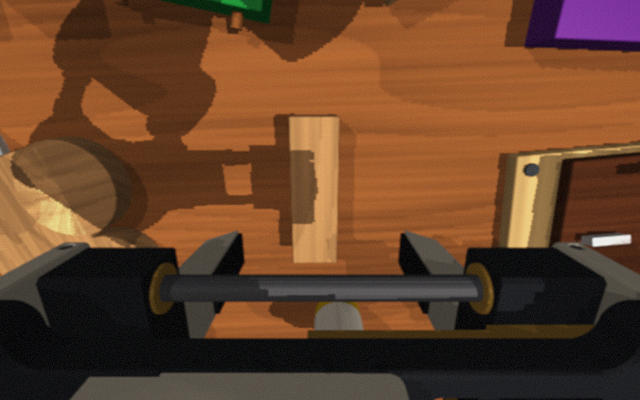

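```bash
cd .;python3 - <<'E'
from h import *
import pickle;C=pickle.load(open("C9.p","rb"))
q=np.array([ray(C,p,40)[:2] for p in [(290,116),(338,116),(336,262),(293,262)]]);print(q.round(1),q.mean(0))
d=q[2]+q[3]-q[0]-q[1];print(np.degrees(np.arctan2(d[1],d[0])),np.linalg.norm(d)/2)
c=cam("top")
for uv in [(425,132),(414,148)]: print(ray(c,uv,150))
E
python3 plan.py 498.5 -333 40 178
```

```text
[[ 423.  -350.9]
 [ 424.5 -307.8]
 [ 572.7 -312.5]
 [ 571.  -357.7]] [ 497.77235373 -332.19999736]
-2.2264866718802825 148.21469457747656
[ 662.97154449 -311.04549474  150.        ]
[ 623.2627539  -281.89323228  150.        ]
t 14.38 pos [ 494.1 -326.7  160.3] rot [179.74   0.37 177.97] F [-0.6 -0.1  0.2] w 91.8
need rows 7 world d [   4.4   -6.3 -120.3] turn [ 0.26  0.37 -0.03]
-0.03 -0.05 0.86 0.01 0.01 -0.00
-0.03 -0.05 0.86 0.01 0.01 -0.00
-0.03 -0.05 0.86 0.01 0.01 -0.00
-0.03 -0.05 0.86 0.01 0.01 -0.00
-0.03 -0.05 0.86 0.01 0.01 -0.00
-0.03 -0.05 0.86 0.01 0.01 -0.00
-0.03 -0.04 0.86 0.01 0.01 -0.00
```

step_arm:
  moves: [0,-0.1,0.8,0,0.05,0,-1,-0.05,-0.1,0.9,0,0.05,0,-1,0,-0.05,0.9,0,0,0,-1,0,0,0.9,0,0,0,-1,0,0,0.9,0,0,0,-1,0,0,0.4,0,0,0,-1,0,0,0,0,0,0,-1]

```text
time: 14.97
tool_pos: [500.7, -333.5, 71.1]
tcp_rot: [-3.136, 0.012, 3.109]
contact_force: [-0.7, -0.1, -0.3]
grip_width: 91.6
```

```bash
cd .;python3 plan.py 498 -332.2 9 177.8;python3 - <<'E'
from h import *
i=capture("wrist");cv2.imwrite("pics/w10.png",i[:,:,::-1])
E
```

```text
t 14.97 pos [ 500.7 -333.5   71.1] rot [-179.69    0.7   178.12] F [-0.7 -0.1 -0.3] w 91.6
need rows 4 world d [ -2.7   1.3 -62.1] turn [-0.31  0.7   0.32]
0.04 0.02 0.78 -0.02 0.04 0.02
0.04 0.02 0.78 -0.02 0.04 0.02
0.04 0.02 0.78 -0.02 0.04 0.02
0.04 0.02 0.78 -0.02 0.04 0.02
```

View pics/w10.png

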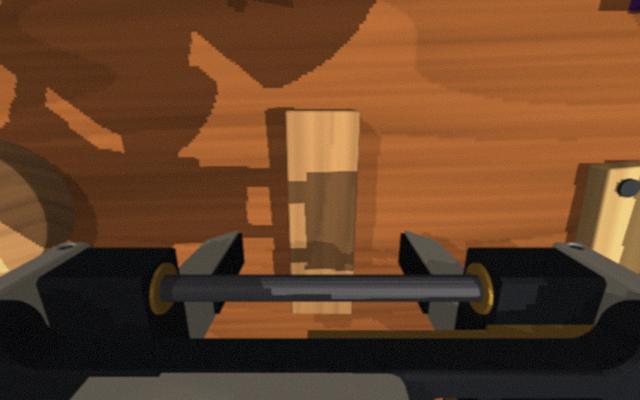

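Centred. The strip runs from (287,110) to (350,313). Descending.

step_arm:
  moves: [0.05,0,0.7,0,0.1,0,-1,0.05,0,0.8,0,0.05,0,-1,0,0,0.7,0,0,0,-1,0,0,0.3,0,0,0,-1,0,0,0.1,0,0,0,-1,0,0,0,0,0,0,-1]

```text
time: 15.52
tool_pos: [502.9, -336.6, 23.0]
tcp_rot: [-3.128, 0.01, 3.11]
contact_force: [0.4, -0.2, 0.6]
grip_width: 91.7
```

```bash
cd .;python3 plan.py 498 -332.2 9 177.8
```

```text
t 15.52 pos [ 502.9 -336.6   23. ] rot [-179.22    0.58  178.16] F [ 0.4 -0.2  0.6] w 91.7
need rows 1 world d [ -4.9   4.4 -14. ] turn [-0.78  0.58  0.36]
0.26 0.22 0.69 -0.19 0.15 0.09
```

step_arm:
  moves: [0.2,0.15,0.35,-0.15,0.15,0.05,-1,0.05,0.05,0.3,0,0,0,-1,0,0,0,0,0,0,-1]

```text
time: 15.77
tool_pos: [498.7, -333.0, 10.7]
tcp_rot: [-3.137, 0.001, 3.106]
contact_force: [-0.8, 0.0, 0.3]
grip_width: 91.9
```

```bash
cd .;python3 plan.py 498 -332.2 9 177.8
```

```text
t 15.77 pos [ 498.7 -333.    10.7] rot [-1.7976e+02  7.0000e-02  1.7794e+02] F [-0.8  0.   0.3] w 91.9
need rows 1 world d [-0.7  0.8 -1.7] turn [-0.24  0.07  0.14]
0.03 0.04 0.09 -0.06 0.02 0.03
```

step_arm:
  moves: [0,0.05,0.1,-0.05,0,0,1,0,0,0,0,0,0,1,0,0,0,0,0,0,1,0,0,0,0,0,0,1,0,0,0,0,0,0,1,0,0,0,0,0,0,1,0,0,0,0,0,0,1,0,0,0,0,0,0,1]

```text
time: 16.43
tool_pos: [499.3, -332.5, 9.7]
tcp_rot: [-3.14, 0.003, 3.106]
contact_force: [0.6, -0.5, -0.1]
grip_width: 45.8
```

step_arm:
  moves: [0,0,0,0,0,0,1,0,0,0,0,0,0,1,0,0,0,0,0,0,1]

```text
time: 16.68
tool_pos: [499.3, -332.5, 9.7]
tcp_rot: [-3.14, 0.003, 3.106]
contact_force: [-0.2, 0.1, 0.0]
grip_width: 45.8
```

```bash
cd .;python3 plan.py 498 -332.2 180 177.8
```

```text
t 16.68 pos [ 499.3 -332.5    9.7] rot [-1.7990e+02  1.6000e-01  1.7794e+02] F [-0.2  0.1  0. ] w 45.8
need rows 9 world d [ -1.3   0.3 170.3] turn [-0.1   0.16  0.14]
0.00 -0.00 -0.95 -0.00 0.00 0.00
0.00 0.00 -0.95 -0.00 0.00 0.00
0.00 0.00 -0.95 -0.00 0.00 0.00
0.01 0.00 -0.95 -0.00 0.00 0.00
0.01 0.00 -0.95 -0.00 0.00 0.00
0.01 0.00 -0.95 -0.00 0.00 0.00
0.01 0.00 -0.95 -0.00 0.00 0.00
0.01 0.00 -0.95 -0.00 0.00 0.00
```

step_arm:
  moves: [0,0,-0.3,0,0,0,1,0,0,-0.7,0,0,0,1,0,0,-1,0,0,0,1,0,0,-1,0,0,0,1,0,0,-1,0,0,0,1,0,0,-1,0,0,0,1,0,0,-1,0,0,0,1,0,0,-1,0,0,0,1]

```text
time: 17.35
tool_pos: [495.0, -328.9, 150.3]
tcp_rot: [3.132, -0.01, 3.106]
contact_force: [-0.2, -0.6, -2.1]
grip_width: 46.0
```

step_arm:
  moves: [0,0.4,-1,0,0,0,1,0,0.8,-0.7,0,0,0.3,1]

```text
time: 17.52
tool_pos: [495.9, -307.2, 187.8]
tcp_rot: [3.135, -0.009, 3.082]
contact_force: [0.9, -1.2, -2.0]
grip_width: 46.0
```

```bash
cd .;python3 plan.py 579 11 205 93.3
python3 - <<'E'
from h import *
i=capture("top");cv2.imwrite("pics/t11.png",i[:,:,::-1])
E
```

```text
t 17.52 pos [ 495.9 -307.2  187.8] rot [179.62  -0.52 176.59] F [ 0.9 -1.2 -2. ] w 46.0
need rows 21 world d [ 83.1 318.2  17.2] turn [-7.000e-02 -7.000e-01  8.329e+01]
-0.15 0.77 -0.04 -0.00 -0.01 0.99
-0.10 0.78 -0.04 -0.00 -0.01 0.99
-0.04 0.78 -0.04 -0.00 -0.01 0.99
0.01 0.78 -0.04 -0.00 -0.01 0.99
0.06 0.78 -0.04 -0.00 -0.01 0.99
0.12 0.77 -0.04 -0.00 -0.01 0.99
0.17 0.76 -0.04 -0.00 -0.01 0.99
0.22 0.75 -0.04 -0.00 -0.01 0.99
```

View pics/t11.png

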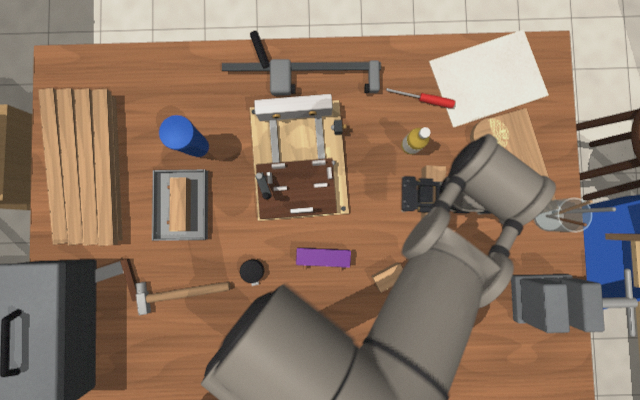

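The top view shows the done strip in the tray (178,203) and the nest empty (296,173). I'll refine the nest position from its fences.

```bash
cd .;python3 - <<'E'
from h import *
i=cv2.imread("pics/t11.png")
cv2.imwrite("pics/c11.png",cv2.resize(i[150:225,250:355],None,fx=7,fy=7,interpolation=cv2.INTER_CUBIC))
E
```

```text
(no output)
```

View pics/c11.png

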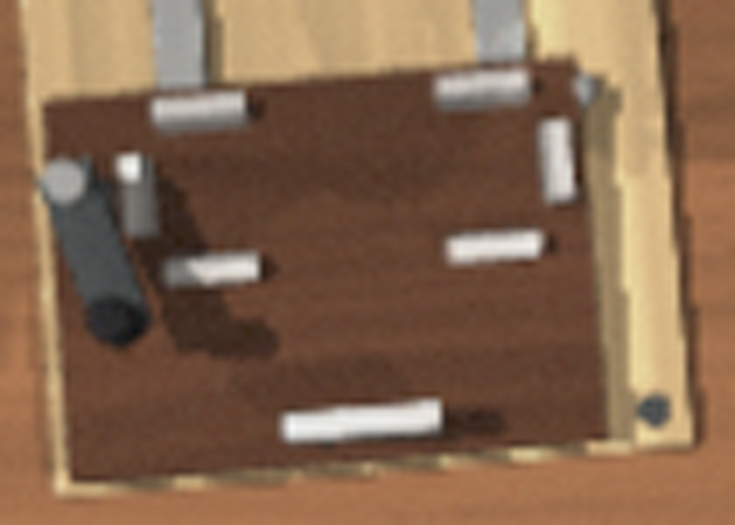

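step_arm:
  moves: [-0.15,0.75,-0.1,0,0,0.95,1,-0.1,0.75,-0.1,0,0,0.95,1,-0.05,0.75,-0.1,0,0,0.95,1,0,0.75,-0.1,0,0,0.95,1,0.05,0.75,0,0,0,0.95,1,0.1,0.75,0,0,0,0.95,1,0.15,0.75,0,0,0,0.95,1,0.2,0.75,0,0,0,0.95,1]

```text
time: 18.23
tool_pos: [528.0, -183.9, 200.7]
tcp_rot: [3.141, -0.008, 2.527]
contact_force: [0.9, -0.3, -1.1]
grip_width: 45.7
```

```bash
cd .;python3 plan.py 579 11 205 93.3
```

```text
t 18.23 pos [ 528.  -183.9  200.7] rot [179.95  -0.48 144.81] F [ 0.9 -0.3 -1.1] w 45.7
need rows 13 world d [ 51.  194.9   4.3] turn [-0.17 -0.47 51.51]
0.27 0.73 -0.01 -0.00 -0.01 0.99
0.32 0.71 -0.01 -0.00 -0.01 0.99
0.37 0.68 -0.01 -0.00 -0.01 0.99
0.42 0.65 -0.01 -0.00 -0.01 0.99
0.46 0.62 -0.01 -0.00 -0.01 0.99
0.50 0.59 -0.01 -0.00 -0.01 0.99
0.54 0.55 -0.01 -0.00 -0.01 0.99
0.58 0.52 -0.01 -0.00 -0.01 0.99
```

step_arm:
  moves: [0.25,0.7,0,0,0,0.95,1,0.3,0.7,0,0,0,0.95,1,0.35,0.7,0,0,0,0.95,1,0.4,0.65,0,0,0,0.95,1,0.45,0.6,0,0,0,0.95,1,0.5,0.6,0,0,0,0.95,1,0.55,0.55,0,0,0,0.95,1,0.6,0.5,0,0,0,0.95,1]

```text
time: 18.9
tool_pos: [558.2, -59.0, 198.4]
tcp_rot: [-3.132, -0.012, 1.972]
contact_force: [-0.4, 0.9, -1.9]
grip_width: 45.7
```

```bash
cd .;python3 plan.py 579 11 190 93.3;python3 -c "
from h import *
print(ray(cam('top'),(299.2,174.6),52))"
```

```text
t 18.9 pos [558.2 -59.  198.4] rot [-179.46   -0.7   112.98] F [-0.4  0.9 -1.9] w 45.7
need rows 5 world d [20.8 70.  -8.4] turn [-0.66 -0.6  19.68]
0.56 0.47 0.09 -0.03 -0.03 0.98
0.59 0.43 0.09 -0.03 -0.03 0.98
0.62 0.38 0.09 -0.03 -0.03 0.98
0.65 0.34 0.09 -0.03 -0.03 0.98
0.67 0.30 0.09 -0.03 -0.03 0.98
[577.81896736  11.46476734  52.        ]
```

step_arm:
  moves: [0.55,0.45,0.05,0,0,0.95,1,0.6,0.4,0.05,-0.05,-0.05,0.95,1,0.6,0.35,0.1,-0.05,-0.05,0.9,1,0.6,0.3,0.1,-0.05,-0.05,0.8,1,0.5,0.25,0.1,0,0,0.5,1,0.2,0.1,0.1,0,0,0.2,1,0,0,0,0,0,0,1,0,0,0,0,0,0,1]

```text
time: 19.57
tool_pos: [576.4, 16.7, 185.3]
tcp_rot: [-3.134, -0.002, 1.66]
contact_force: [1.1, -0.4, -2.0]
grip_width: 46.1
```

```bash
cd .;python3 plan.py 579 11 80 93.3
```

```text
t 19.57 pos [576.4  16.7 185.3] rot [-1.7959e+02 -9.0000e-02  9.5100e+01] F [ 1.1 -0.4 -2. ] w 46.1
need rows 6 world d [   2.6   -5.7 -105.3] turn [-0.42 -0.08  1.8 ]
-0.05 0.02 0.88 -0.02 -0.00 0.07
-0.05 0.02 0.88 -0.02 -0.00 0.07
-0.05 0.02 0.88 -0.02 -0.00 0.07
-0.05 0.02 0.88 -0.02 -0.00 0.07
-0.05 0.02 0.88 -0.02 -0.00 0.07
-0.05 0.02 0.88 -0.02 -0.00 0.07
```

step_arm:
  moves: [-0.2,0.1,0.2,-0.05,0,0.2,1,-0.1,0.05,0.5,0,0,0.15,1,0,0,0.7,0,0,0,1,0,0,0,0,0,0,1]

```text
time: 19.9
tool_pos: [579.9, 8.4, 155.4]
tcp_rot: [-3.139, -0.001, 1.632]
contact_force: [-0.8, -0.5, -2.4]
grip_width: 46.1
```

```bash
cd .;python3 plan.py 579 11 85 93.3
```

```text
t 19.9 pos [579.9   8.4 155.4] rot [-1.7984e+02 -4.0000e-02  9.3530e+01] F [-0.8 -0.5 -2.4] w 46.1
need rows 4 world d [ -0.9   2.6 -70.4] turn [-0.16 -0.04  0.23]
0.03 -0.01 0.88 -0.01 -0.00 0.01
0.03 -0.01 0.88 -0.01 -0.00 0.01
0.03 -0.01 0.88 -0.01 -0.00 0.01
0.03 -0.01 0.88 -0.01 -0.00 0.01
```

step_arm:
  moves: [0.05,0,0.6,0,0,0,1,0.05,0,0.8,0,0,0,1,0,0,0.8,0,0,0,1,0,0,0.6,0,0,0,1,0,0,0.1,0,0,0,1,0,0,0,0,0,0,1]

```text
time: 20.4
tool_pos: [579.9, 6.3, 94.9]
tcp_rot: [-3.139, -0.0, 1.627]
contact_force: [-0.3, 0.7, -1.0]
grip_width: 45.7
```

```bash
cd .;python3 plan.py 579 11 70 93.3
python3 - <<'E'
from h import *
o=get_obs();i=capture("wrist");cv2.imwrite("pics/w12.png",i[:,:,::-1])
i=capture("scene");cv2.imwrite("pics/s12.png",cv2.resize(i[160:280,270:400,::-1],None,fx=5,fy=5,interpolation=cv2.INTER_CUBIC))
C=cam("wrist",o)
print("fence+y top inner est",proj(C,[579-5.7*.78,11.5+79,52]))
E
```

```text
t 20.4 pos [579.9   6.3  94.9] rot [-179.83   -0.     93.2 ] F [-0.3  0.7 -1. ] w 45.7
need rows 2 world d [ -0.9   4.7 -24.9] turn [-0.17 -0.   -0.1 ]
0.12 -0.01 0.62 -0.02 -0.00 -0.01
0.12 -0.01 0.62 -0.02 -0.00 -0.01
fence+y top inner est [320.49905206  98.92926864]
```

View pics/w12.png

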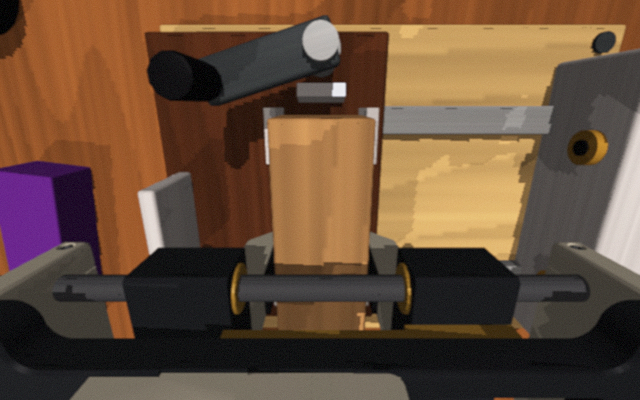

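View pics/s12.png

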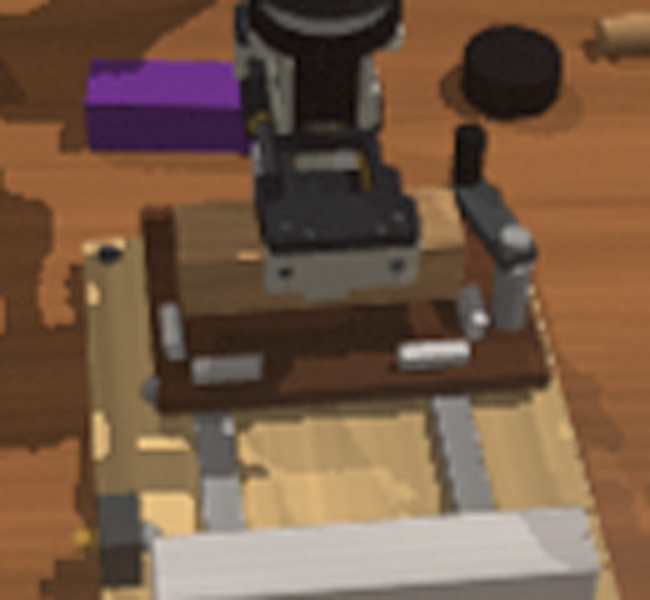

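Run:
```python
from h import *
o=get_obs();C=cam("wrist",o);print(o["tool_pos"])
for ny in (10,12,14):
    for z,dy in ((45,77),(58,80.5)): print(ny,z,proj(C,[579.3-.056*dy,ny+dy,z]).round(1))
p=o["tool_pos"];z=p[2]-9.7+40
for v in (116,117,118): print("strip end rel tcp",(ray(C,(321,v),z)-p)[:2])
```

```text
[580.29623661   6.35471473  95.73589621]
10 45 [320.2 104.8]
10 58 [320.1  98.9]
12 45 [320.3 101.6]
12 58 [320.3  95.5]
14 45 [320.5  98.5]
14 58 [320.4  92.1]
strip end rel tcp [-4.4428786  76.35013986]
strip end rel tcp [-4.42041646 75.95267133]
strip end rel tcp [-4.39791078 75.55443231]
```

step_arm:
  moves: [0.15,-0.05,0.2,-0.05,0,0,1,0.05,0,0.3,0,0,0,1,0,0,0.3,0,0,0,1,0,0,0,0,0,0,1]

```text
time: 20.83
tool_pos: [580.7, 10.4, 81.4]
tcp_rot: [3.134, 0.001, 1.627]
contact_force: [0.0, 0.6, -2.5]
grip_width: 45.9
```

```bash
cd .;python3 plan.py 579 11 55 93.3
```

```text
t 20.83 pos [580.7  10.4  81.4] rot [1.7955e+02 6.0000e-02 9.3190e+01] F [ 0.   0.6 -2.5] w 45.9
need rows 2 world d [ -1.7   0.6 -26.4] turn [ 0.45  0.06 -0.11]
0.02 -0.05 0.66 0.06 0.01 -0.01
0.02 -0.05 0.66 0.06 0.01 -0.01
```

step_arm:
  moves: [0,-0.05,0.3,0.1,0,0,1,0,-0.05,0.3,0,0,0,1,0,0,0.2,0,0,0,1,0,0,0,0,0,0,1]

```text
time: 21.17
tool_pos: [578.7, 10.4, 63.7]
tcp_rot: [3.141, 0.001, 1.627]
contact_force: [-0.3, 0.3, -1.2]
grip_width: 45.8
```

```bash
cd .;python3 plan.py 579 11 55 93.3
```

```text
t 21.17 pos [578.7  10.4  63.7] rot [1.7998e+02 7.0000e-02 9.3220e+01] F [-0.3  0.3 -1.2] w 45.8
need rows 1 world d [ 0.3  0.6 -8.7] turn [ 0.02  0.07 -0.08]
0.03 0.02 0.44 0.00 0.02 -0.02
```

step_arm:
  moves: [0,0,0.2,0,0,0,1,0,0,0.15,0,0,0,1,0,0,0.05,0,0,0,1,0,0,0,0,0,0,1]

```text
time: 21.5
tool_pos: [578.8, 10.4, 54.7]
tcp_rot: [3.141, 0.001, 1.627]
contact_force: [-0.8, 1.0, 0.6]
grip_width: 45.7
```

step_arm:
  moves: [0,0,0.05,0,0,0,1,0,0,0,0,0,0,-0.4,0,0,0,0,0,0,-0.4,0,0,0,0,0,0,-0.4,0,0,0,0,0,0,-0.4]

```text
time: 21.92
tool_pos: [580.1, 10.2, 56.3]
tcp_rot: [3.137, 0.002, 1.627]
contact_force: [-0.7, -0.5, 0.9]
grip_width: 63.2
```

step_arm:
  moves: [0,0,-0.4,0,0,0,-0.4,0,0,-0.8,0,0,0,-0.4,0,0,-1,0,0,0,-0.4,0,0,-1,0,0,0,-0.4,0,0,-1,0,0,0,0.5,0,0,-1,0,0,0,1,0,0,-1,0,0,0,1,0,0,-0.5,0,0,0,1]

```text
time: 22.58
tool_pos: [578.0, 10.5, 196.9]
tcp_rot: [-3.141, 0.001, 1.627]
contact_force: [0.1, -0.7, 0.7]
grip_width: 42.1
```

```bash
cd .;python3 plan.py 579 11 185 93.3
python3 - <<'E'
from h import *
o=get_obs();i=capture("wrist");cv2.imwrite("pics/w13.png",i[:,:,::-1])
i=capture("scene");cv2.imwrite("pics/s13.png",cv2.resize(i[160:280,270:400,::-1],None,fx=5,fy=5,interpolation=cv2.INTER_CUBIC))
import pickle;pickle.dump(cam("wrist",o),open("C13.p","wb"));print(o["tool_pos"])
E
```

```text
t 22.58 pos [578.   10.5 196.9] rot [-1.7994e+02  6.0000e-02  9.3210e+01] F [ 0.1 -0.7  0.7] w 42.1
need rows 1 world d [  1.    0.5 -11.9] turn [-0.06  0.06 -0.09]
0.02 0.05 0.59 -0.01 0.01 -0.02
[577.98580821  10.47326361 196.89108987]
```

View pics/w13.png

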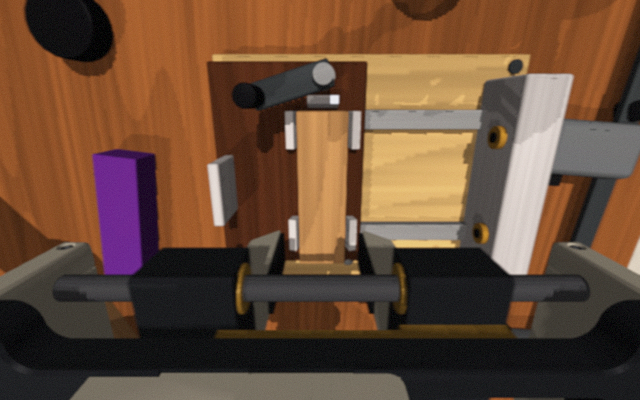

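View pics/s13.png

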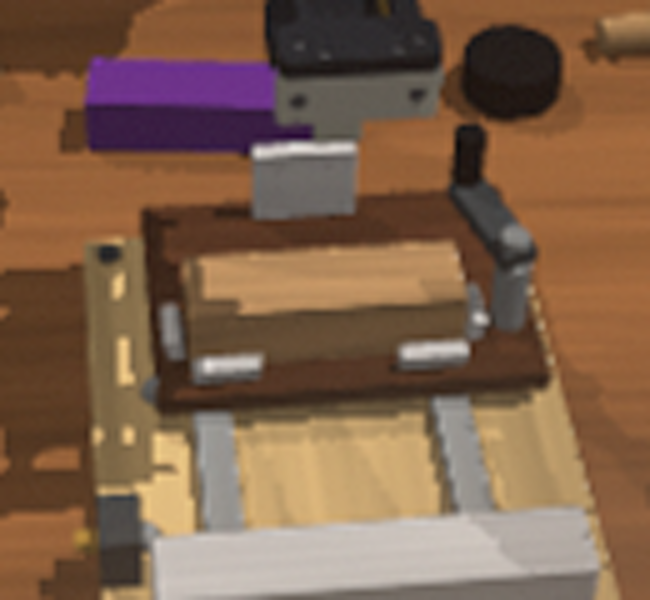

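```bash
python3 - <<'E'
from h import *
import pickle;C=pickle.load(open("C13.p","rb"))
i=cv2.imread("pics/w13.png");cv2.imwrite("pics/c13.png",cv2.resize(i[45:135,200:360],None,fx=5,fy=5,interpolation=cv2.INTER_CUBIC))
print(ray(C,(248,96),136),ray(C,(323.5,73.5),108))
E
python3 plan.py 519.5 92.5 185 58
```

```text
[522.26524136  94.04598348 136.        ] [573.90133627 114.05447186 108.        ]
t 22.68 pos [578.3  10.5 196.5] rot [1.7998e+02 7.0000e-02 9.3210e+01] F [ 0.6  0.1 -0.1] w 33.8
need rows 9 world d [-58.8  82.  -11.5] turn [ 0.04  0.06 35.21]
0.47 -0.30 0.06 0.00 0.00 0.98
0.45 -0.33 0.06 0.00 0.00 0.98
0.43 -0.36 0.06 0.00 0.00 0.98
0.40 -0.39 0.06 0.00 0.00 0.98
0.37 -0.42 0.06 0.00 0.00 0.98
0.35 -0.44 0.06 0.00 0.00 0.98
0.31 -0.46 0.06 0.00 0.00 0.98
0.28 -0.48 0.06 0.00 0.00 0.98
```

View pics/c13.png

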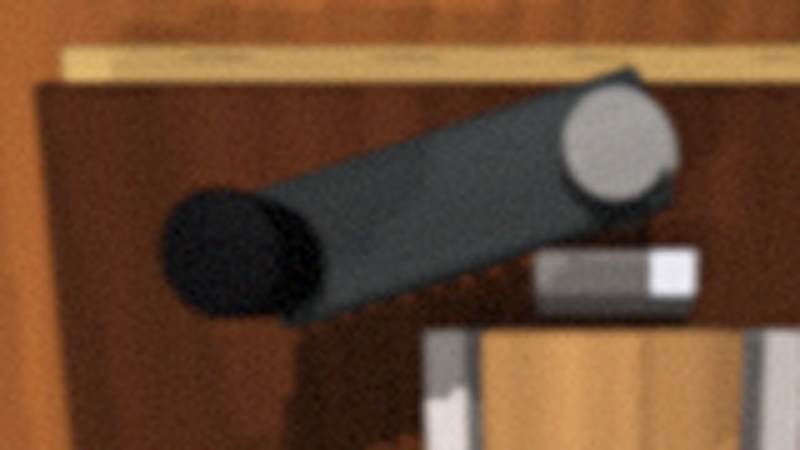

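step_arm:
  moves: [0.45,-0.3,0,0,0,0.95,-0.5,0.45,-0.35,0,0,0,0.95,-0.5,0.45,-0.35,0,0,0,0.95,-0.5,0.4,-0.4,0,0,0,0.95,-0.5,0.35,-0.4,0,0,0,0.95,-0.5,0.35,-0.45,0,0,0,0.95,-0.5,0.3,-0.45,0,0,0,0.9,-0.5,0.2,-0.3,0,0,0,0.5,-0.5]

```text
time: 23.35
tool_pos: [523.7, 80.7, 189.9]
tcp_rot: [-3.134, 0.006, 1.105]
contact_force: [-0.5, 0.7, -0.5]
grip_width: 68.6
```

step_arm:
  moves: [0,0,0,0,0,0,-0.5]

```text
time: 23.43
tool_pos: [522.4, 81.7, 189.0]
tcp_rot: [-3.132, 0.006, 1.105]
contact_force: [0.2, 0.8, 0.5]
grip_width: 68.9
```

```bash
python3 plan.py 520 93 150 58
```

```text
t 23.43 pos [522.4  81.7 189. ] rot [-179.43    0.36   63.28] F [0.2 0.8 0.5] w 68.9
need rows 3 world d [ -2.4  11.3 -39. ] turn [-0.56  0.39  5.28]
0.15 -0.11 0.65 -0.05 0.03 0.44
0.15 -0.12 0.65 -0.05 0.03 0.44
0.14 -0.13 0.65 -0.05 0.03 0.44
```

step_arm:
  moves: [0.15,-0.1,0.4,-0.05,0.05,0.4,-0.5,0.15,-0.1,0.5,-0.05,0.05,0.4,-0.5,0.1,-0.1,0.5,0,0,0.4,-0.5,0,0,0.3,0,0,0,-0.5,0,0,0,0,0,0,-0.5]

```text
time: 23.85
tool_pos: [519.8, 90.9, 151.2]
tcp_rot: [-3.137, 0.002, 1.024]
contact_force: [0.2, 0.3, -0.6]
grip_width: 69.1
```

```bash
python3 plan.py 520 93 110 58
python3 - <<'E'
from h import *
o=get_obs();i=capture("wrist");cv2.imwrite("pics/w14.png",i[:,:,::-1]);print(o["tool_pos"])
E
```

```text
t 23.85 pos [519.8  90.9 151.2] rot [-1.7972e+02  1.1000e-01  5.8690e+01] F [ 0.2  0.3 -0.6] w 69.1
need rows 3 world d [  0.2   2.1 -41.2] turn [-0.28  0.11  0.69]
0.03 -0.01 0.69 -0.02 0.01 0.06
0.03 -0.01 0.69 -0.02 0.01 0.06
0.03 -0.01 0.69 -0.02 0.01 0.06
[519.80168477  90.91502665 151.16103381]
```

View pics/w14.png

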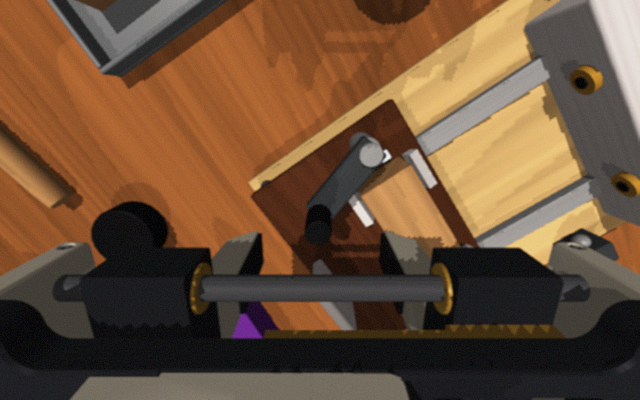

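Run:
```python
from h import *
C=cam("wrist")
print(ray(C,(319.5,216),136),get_obs()["tool_pos"], proj(C,[520,93,136]))
```

```text
[526.35819412 104.05114301 136.        ] [519.94416949  90.88383529 151.62502519] [320.01579677 234.78780863]
```

Run:
```python
from h import *
i=cv2.imread("pics/w14.png");cv2.imwrite("pics/c14.png",cv2.resize(i[170:280,260:380],None,fx=5,fy=5,interpolation=cv2.INTER_CUBIC))
C=cam("wrist")
for v in (228,230,232): print(ray(C,(318.5,v),136))
```

```text
[521.61109665  97.47843363 136.        ]
[520.89777168  96.3117361  136.        ]
[520.18132336  95.13993012 136.        ]
```

View pics/c14.png

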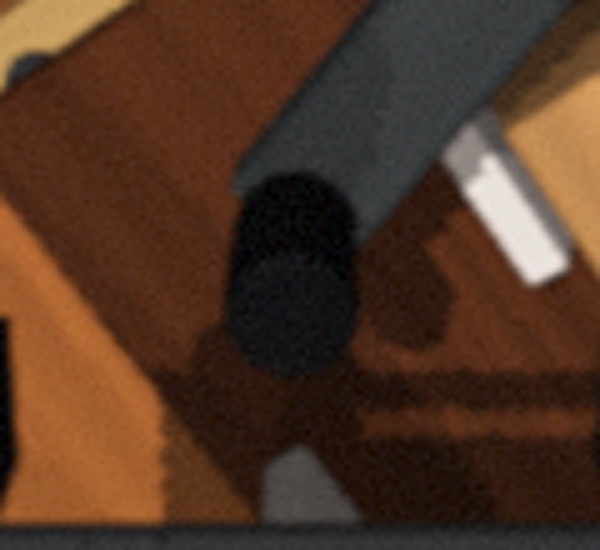

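step_arm:
  moves: [0.1,0,0.5,-0.05,0,0.1,-0.5,0.05,0,0.6,0,0,0.05,-0.5,0,0,0.6,0,0,0,-0.5,0,0,0.1,0,0,0,-0.5,0,0,0,0,0,0,-0.5]

```text
time: 24.32
tool_pos: [524.0, 91.9, 116.5]
tcp_rot: [3.139, -0.0, 1.017]
contact_force: [-0.4, -0.4, -0.8]
grip_width: 69.0
```

```bash
python3 plan.py 520 94 109 58
```

```text
t 24.32 pos [524.   91.9 116.5] rot [ 1.7985e+02 -1.0000e-02  5.8300e+01] F [-0.4 -0.4 -0.8] w 69.0
need rows 1 world d [-4.   2.1 -7.5] turn [ 0.15 -0.01  0.3 ]
-0.01 -0.23 0.38 0.04 -0.00 0.07
```

step_arm:
  moves: [0,-0.15,0.25,0,0,0,-0.3,0,0,0.1,0,0,0,0,0,0,0,0,0,0,0.45,0,0,0,0,0,0,0.45,0,0,0,0,0,0,0.45,0,0,0,0,0,0,0.45,0,0,0,0,0,0,0.45]

```text
time: 24.9
tool_pos: [523.0, 93.2, 112.0]
tcp_rot: [3.135, -0.003, 1.019]
contact_force: [-0.6, -0.1, 0.3]
grip_width: 27.8
```

```bash
python3 plan.py 520 94 109 58
python3 - <<'E'
from h import *
i=capture("wrist");cv2.imwrite("pics/w15.png",i[:,:,::-1])
E
```

```text
t 24.9 pos [523.   93.2 112. ] rot [ 1.7962e+02 -1.5000e-01  5.8360e+01] F [-0.6 -0.1  0.3] w 27.8
need rows 1 world d [-3.   0.8 -3. ] turn [ 0.38 -0.15  0.36]
-0.05 -0.15 0.15 0.09 -0.04 0.09
```

View pics/w15.png

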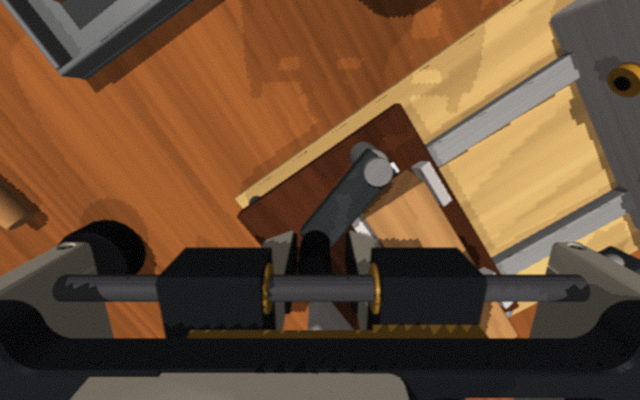

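```bash
cat > arc.py <<'E'
from h import *
o=get_obs();p=o["tool_pos"];yaw=o["tcp_rot"][2]
xt=np.array([np.cos(yaw),np.sin(yaw)]);yt=np.array([np.sin(yaw),-np.cos(yaw)])
piv=np.array([572.9,114.5]);a0=np.radians(3.2)
def tcp(th):return piv+58*np.array([-np.cos(th+a0),-np.sin(th+a0)])+3.5*yt
c=p[:2]-3.5*yt-piv;th0=np.arctan2(-c[1],-c[0])-a0;print("pos",p.round(1),"F",o["contact_force"].round(1),"th est",th0,"rad",np.linalg.norm(c),"z",p[2])
prev=p[:2]
for th in np.arange(np.floor(th0/.15)*.15+.15,1.64,.15):
    d=tcp(th)-prev;prev=tcp(th);print(round(th,2),prev.round(1),"tool",(d@xt/20).round(2),(d@yt/20).round(2))
d=tcp(1.61)-p[:2];print("to 1.61",(d@xt/20).round(2),(d@yt/20).round(2))
E
python3 arc.py
```

```text
pos [523.1  93.2 112. ] F [ 0.1  0.1 -0.6] th est 0.2977530624123846 rad 56.313221712063445 z 111.96637912766727
0.3 [521.5  92.5] tool -0.07 -0.05
0.45 [525.1  84.6] tool -0.24 0.36
0.6 [529.9  77.3] tool -0.18 0.39
0.75 [535.7  70.8] tool -0.12 0.42
0.9 [542.4  65.3] tool -0.06 0.43
1.05 [549.9  60.8] tool 0.01 0.43
1.2 [557.9  57.5] tool 0.07 0.43
1.35 [566.4  55.5] tool 0.13 0.41
1.5 [575.   54.7] tool 0.19 0.39
to 1.61 -0.1 3.49
```

step_arm:
  moves: [-0.2,0.2,0,0,0,0,0.45,-0.25,0.35,0,0,0,0,0.45,-0.2,0.4,0,0,0,0,0.45,-0.1,0.4,0,0,0,0,0.45]

```text
time: 25.28
tool_pos: [536.9, 65.4, 111.9]
tcp_rot: [3.139, -0.001, 1.021]
contact_force: [-2.0, -0.5, -0.2]
grip_width: 25.3
```

```bash
python3 arc.py
```

```text
pos [536.9  65.4 111.9] F [-2.  -0.5 -0.2] th est 0.8258115372487703 rad 61.29889352981308 z 111.93691443928547
0.9 [542.4  65.3] tool 0.14 0.24
1.05 [549.9  60.8] tool 0.0 0.43
1.2 [557.9  57.5] tool 0.07 0.43
1.35 [566.4  55.5] tool 0.13 0.41
1.5 [575.   54.7] tool 0.19 0.39
to 1.61 0.72 2.17
```

step_arm:
  moves: [0.1,0.3,0,0,0,0,0.45,0.05,0.4,0,0,0,0,0.45,0.1,0.4,0,0,0,0,0.45,0.15,0.35,0,0,0,0,0.45]

```text
time: 25.62
tool_pos: [568.1, 53.2, 111.5]
tcp_rot: [3.14, 0.001, 1.018]
contact_force: [-2.0, -0.3, 0.3]
grip_width: 25.5
```

```bash
python3 arc.py
```

```text
pos [568.1  53.2 111.5] F [-2.  -0.3  0.3] th est 1.3852630728595166 rad 59.95731767389554 z 111.49659517360335
1.5 [575.   54.7] tool 0.24 0.25
to 1.61 0.42 0.52
```

step_arm:
  moves: [0.2,0.25,0,0,0,0,0.45,0.2,0.25,0,0,0,0,0.45,0,0,0,0,0,0,0.45]

```text
time: 25.87
tool_pos: [584.5, 54.3, 111.2]
tcp_rot: [3.139, 0.0, 1.017]
contact_force: [-0.7, -0.0, 0.7]
grip_width: 25.9
```

```bash
python3 arc.py
python3 - <<'E'
from h import *
i=capture("wrist");cv2.imwrite("pics/w16.png",i[:,:,::-1])
i=capture("scene");cv2.imwrite("pics/s16.png",cv2.resize(i[160:280,270:400,::-1],None,fx=5,fy=5,interpolation=cv2.INTER_CUBIC))
E
```

```text
pos [584.5  54.3 111.2] F [-0.7 -0.   0.7] th est 1.6625502291804974 rad 58.96161679923805 z 111.1885426420282
to 1.61 -0.06 -0.15
```

View pics/w16.png

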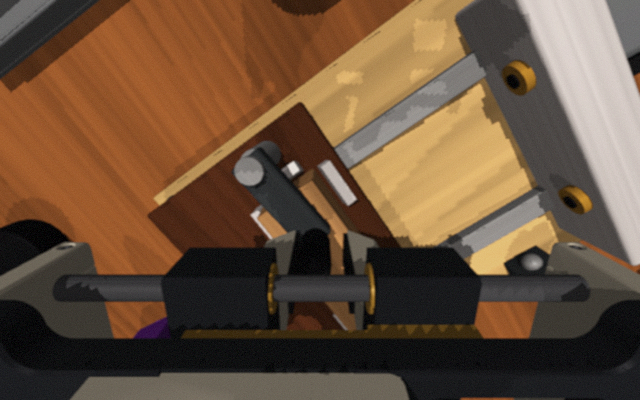

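View pics/s16.png

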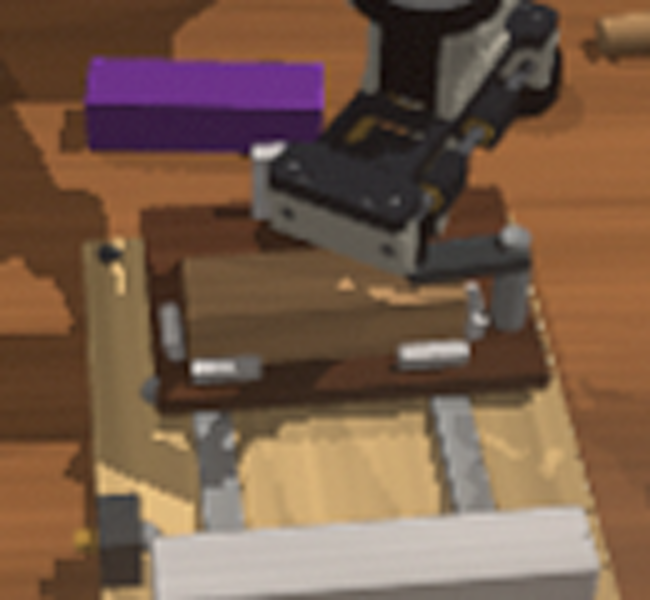

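step_arm:
  moves: [0,-0.1,-0.3,0,0,0,0.3,0,0,-0.6,0,0,0,0.3,0,0,-0.9,0,0,0,0.5,0,0,-1,0,0,0,1,0,0,-1,0,0,0.5,1,0,-0.4,-0.8,0,0,0.95,1,0,-0.8,-0.3,0,0,0.95,1,0,-0.8,0,0,0,0.95,1]

```text
time: 26.63
tool_pos: [550.0, 81.5, 216.8]
tcp_rot: [3.135, -0.005, 0.775]
contact_force: [-0.2, 0.1, 0.1]
grip_width: 1.2
```

```bash
python3 plan.py 440 3 190 3.2
python3 - <<'E'
from h import *
i=capture("wrist");cv2.imwrite("pics/w17.png",i[:,:,::-1])
i=capture("scene");cv2.imwrite("pics/s17.png",cv2.resize(i[160:280,270:400,::-1],None,fx=5,fy=5,interpolation=cv2.INTER_CUBIC))
E
```

```text
t 26.63 pos [550.   81.5 216.8] rot [179.63  -0.26  44.43] F [-0.2  0.1  0.1] w 1.2
need rows 11 world d [-110.   -78.5  -26.8] turn [ 0.26 -0.38 41.23]
-0.61 -0.10 0.12 0.01 -0.01 0.94
-0.61 -0.06 0.12 0.01 -0.01 0.94
-0.61 -0.02 0.12 0.01 -0.01 0.94
-0.61 0.02 0.12 0.01 -0.01 0.94
-0.61 0.06 0.12 0.01 -0.01 0.94
-0.61 0.10 0.12 0.01 -0.01 0.94
-0.60 0.14 0.12 0.01 -0.01 0.94
-0.59 0.18 0.12 0.01 -0.01 0.94
```

View pics/s17.png

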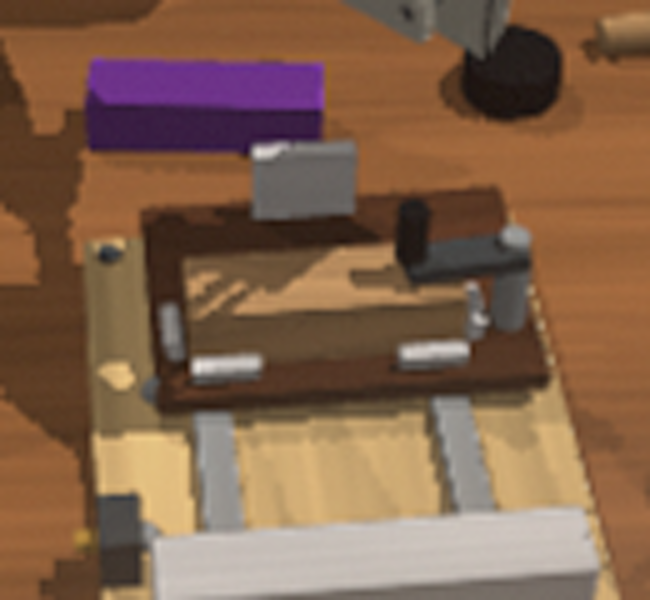

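View pics/w17.png

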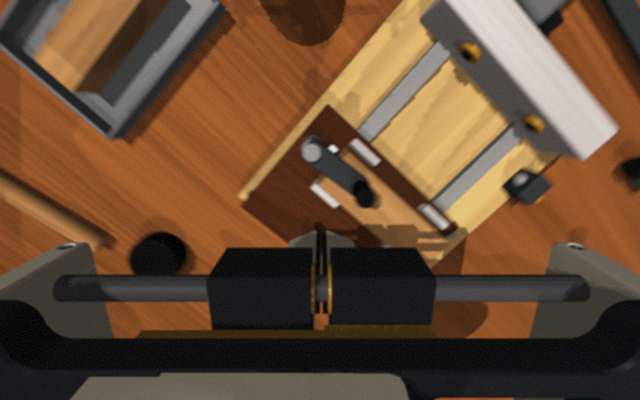

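Run:
```python
from h import *
C=cam("scene")
f=lambda x,y:((x+.5)/5-.5+270,(y+.5)/5-.5+160)
pk=ray(C,f(413,208),136);pv=ray(C,f(515,238),108)
d=pk-pv;print(pk,pv,"theta",np.arctan2(-d[1],-d[0])-np.radians(3.2))
C=cam("wrist")
pk=ray(C,(367,196),136);pv=ray(C,(312,149),108)
d=pk-pv;print(pk,pv,"theta",np.arctan2(-d[1],-d[0])-np.radians(3.2))
```

```text
[579.95314715  56.11388861 136.        ] [574.85767807 112.96535256 108.        ] theta 1.6043346986819182
[581.28722876  60.92449692 136.        ] [573.78717105 118.75329682 108.        ] theta 1.6439200271350878
```

step_arm:
  moves: [-0.6,-0.1,0,0,0,0.95,1,-0.6,-0.05,0,0,0,0.95,1,-0.6,0,0.1,0,0,0.95,1,-0.6,0,0.1,0,0,0.95,1,-0.6,0.05,0.1,0,0,0.95,1,-0.6,0.1,0.1,0,0,0.95,1,-0.6,0.1,0.1,0,0,0.95,1,-0.6,0.15,0.1,0,0,0.95,1]

```text
time: 27.4
tool_pos: [468.7, 26.0, 204.6]
tcp_rot: [3.136, -0.012, 0.247]
contact_force: [0.1, 0.2, 0.3]
grip_width: 0.2
```

```bash
python3 plan.py 440 3 150 3.2
```

```text
t 27.4 pos [468.7  26.  204.6] rot [179.7   -0.67  14.16] F [0.1 0.2 0.3] w 0.2
need rows 4 world d [-28.7 -23.  -54.6] turn [ 0.24 -0.7  10.95]
-0.43 0.19 0.68 0.01 -0.04 0.68
-0.41 0.21 0.68 0.01 -0.04 0.68
-0.40 0.23 0.68 0.01 -0.04 0.68
-0.39 0.25 0.68 0.01 -0.04 0.68
```

step_arm:
  moves: [-0.35,0.2,0.3,0,-0.05,0.7,1,-0.35,0.2,0.5,0,-0.05,0.7,1,-0.35,0.25,0.6,0,0,0.7,1,-0.2,0.15,0.9,0,0,0.4,1,0,0,0.9,0,0,0,1,0,0,0.9,0,0,0,1,0,0,0.8,0,0,0,1,0,0,0.2,0,0,0,1]

```text
time: 28.07
tool_pos: [448.4, 0.3, 101.4]
tcp_rot: [3.134, -0.014, 0.074]
contact_force: [-0.4, 0.7, 0.1]
grip_width: -0.0
```

```bash
python3 plan.py 445 4 65 3.2
```

```text
t 28.07 pos [4.484e+02 3.000e-01 1.014e+02] rot [179.55  -0.78   4.25] F [-0.4  0.7  0.1] w -0.0
need rows 2 world d [ -3.4   3.7 -36.4] turn [ 0.44 -0.78  1.04]
-0.09 -0.11 0.91 0.05 -0.10 0.13
-0.08 -0.10 0.91 0.05 -0.10 0.13
```

step_arm:
  moves: [0,-0.1,0.6,0.05,-0.1,0.1,1,0,-0.1,0.8,0,-0.05,0.1,1,0,0,0.2,0,0,0,1,0,0,0,0,0,0,1]

```text
time: 28.4
tool_pos: [449.8, 3.2, 69.0]
tcp_rot: [3.137, -0.004, 0.065]
contact_force: [-0.1, 0.3, 1.6]
grip_width: 0.2
```

```bash
python3 plan.py 466 5 65 3.2;python3 - <<'E'
from h import *
i=capture("scene");cv2.imwrite("pics/s18.png",cv2.resize(i[150:270,270:400,::-1],None,fx=5,fy=5,interpolation=cv2.INTER_CUBIC))
E
```

```text
t 28.4 pos [449.8   3.2  69. ] rot [179.73  -0.22   3.72] F [-0.1  0.3  1.6] w 0.2
need rows 1 world d [16.2  1.8 -4. ] turn [ 0.27 -0.22  0.52]
0.81 -0.04 0.20 0.07 -0.05 0.13
```

View pics/s18.png

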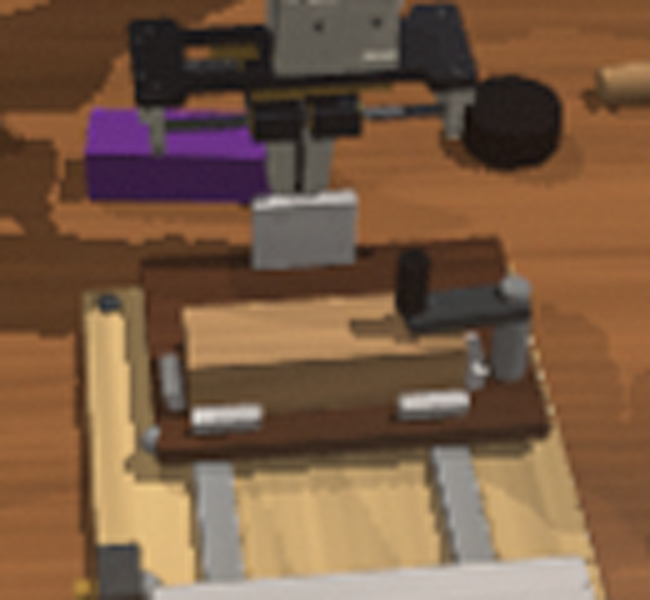

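step_arm:
  moves: [0.3,0,0.1,0.05,-0.05,0.1,1,0.3,0,0,0,0,0,1,0.2,0,0,0,0,0,1,0.2,0,0,0,0,0,1,0.2,0,0,0,0,0,1]

```text
time: 28.87
tool_pos: [473.7, 4.3, 69.5]
tcp_rot: [3.14, 0.004, 0.059]
contact_force: [-5.4, -2.2, 1.3]
grip_width: 0.5
```

step_arm:
  moves: [0.4,0,0,0,0,0,1,0.5,0,0,0,0,0,1,0.5,0,0,0,0,0,1,0.5,0,0,0,0,0,1,0.5,0,0,0,0,0,1]

```text
time: 29.28
tool_pos: [516.8, 6.7, 69.6]
tcp_rot: [3.141, 0.021, 0.06]
contact_force: [-6.0, -1.4, 3.3]
grip_width: 0.7
```

```bash
python3 plan.py 560 10 66 3.2;python3 - <<'E'
from h import *
i=capture("scene");cv2.imwrite("pics/s19.png",cv2.resize(i[160:280,270:400,::-1],None,fx=5,fy=5,interpolation=cv2.INTER_CUBIC))
E
```

```text
t 29.28 pos [516.8   6.7  69.6] rot [179.94   1.2    3.45] F [-6.  -1.4  3.3] w 0.7
need rows 3 world d [43.2  3.3 -3.6] turn [0.06 1.2  0.25]
0.72 -0.01 0.04 0.01 0.10 0.02
0.72 -0.01 0.05 0.01 0.10 0.02
0.72 -0.01 0.05 0.01 0.10 0.02
```

View pics/s19.png

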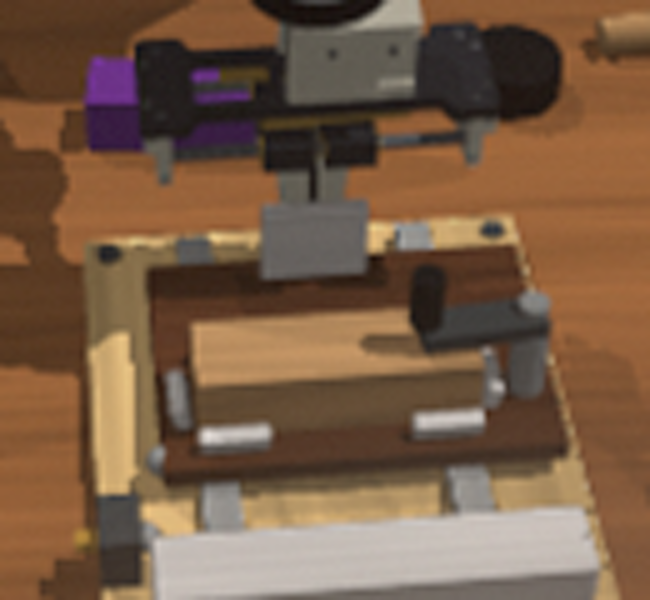

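It slides well, and the strip and keeper are riding along. I'll push on with a small tilt correction.

step_arm:
  moves: [0.4,0,0,0,0.1,0,1,0.4,0,0,0,0.1,0,1,0.4,0,0,0,0.1,0,1,0.3,0,0,0,0,0,1]

```text
time: 29.67
tool_pos: [546.0, 8.2, 69.6]
tcp_rot: [3.14, 0.006, 0.061]
contact_force: [-5.9, -1.0, 2.9]
grip_width: 0.5
```

step_arm:
  moves: [0.25,0,0,0,0.05,0,1,0.25,0,0,0,0,0,1]

```text
time: 29.83
tool_pos: [554.5, 8.7, 69.6]
tcp_rot: [3.14, 0.007, 0.062]
contact_force: [-12.9, -0.9, 6.6]
grip_width: 0.5
```

step_arm:
  moves: [0.3,0,0,0,0.05,0,1,0.3,0,0,0,0.05,0,1]

```text
time: 30.0
tool_pos: [555.1, 8.8, 69.6]
tcp_rot: [3.141, 0.028, 0.063]
contact_force: [-28.6, -5.9, 22.2]
grip_width: 0.3
```

```bash
python3 plan.py 560 10 66 3.2;python3 - <<'E'
from h import *
i=capture("scene");cv2.imwrite("pics/s20.png",cv2.resize(i[160:280,270:400,::-1],None,fx=5,fy=5,interpolation=cv2.INTER_CUBIC))
i=capture("wrist");cv2.imwrite("pics/w20.png",i[:,:,::-1])
E
```

```text
t 30.0 pos [555.1   8.8  69.6] rot [179.97   1.58   3.61] F [-28.6  -5.9  22.2] w 0.3
need rows 1 world d [ 4.9  1.2 -3.6] turn [0.04 1.58 0.41]
0.26 -0.04 0.17 0.01 0.40 0.10
```

View pics/s20.png

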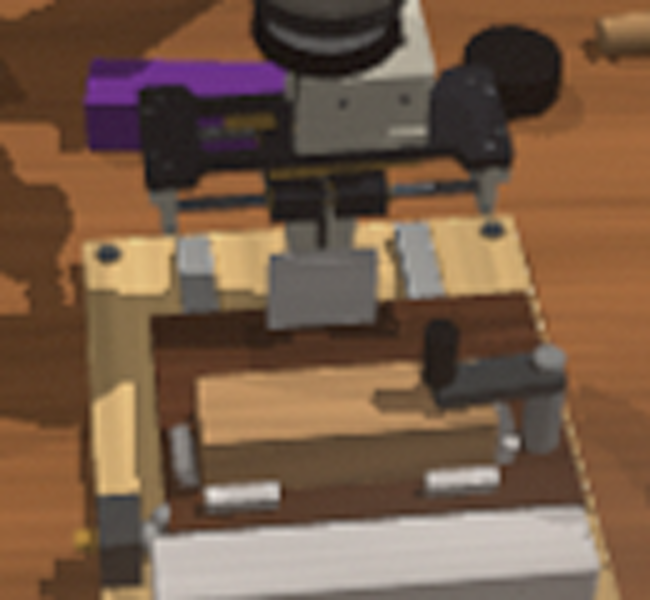

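View pics/w20.png

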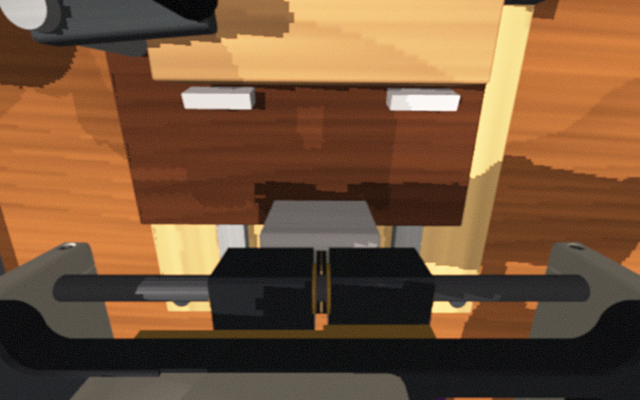

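step_arm:
  moves: [-0.3,0,-0.1,0,0.2,0.05,1,0,0,0,0,0.1,0,1]

```text
time: 30.27
tool_pos: [548.0, 8.3, 72.5]
tcp_rot: [3.141, 0.008, 0.06]
contact_force: [0.4, 0.8, -0.1]
grip_width: 0.1
```

step_arm:
  moves: [0.3,0,-0.1,0,0,0,1,0.3,0,-0.1,0,0,0,1]

```text
time: 30.43
tool_pos: [555.2, 8.9, 75.2]
tcp_rot: [3.142, 0.02, 0.06]
contact_force: [-26.1, -7.1, -2.6]
grip_width: 0.4
```

```bash
python3 plan.py 560 10 66 3.2
```

```text
t 30.43 pos [555.2   8.9  75.2] rot [180.     1.12   3.44] F [-26.1  -7.1  -2.6] w 0.4
need rows 1 world d [ 4.8  1.1 -9.2] turn [0.   1.12 0.24]
0.25 -0.04 0.46 0.00 0.28 0.06
```

Run:
```python
from h import *
o=get_obs();print(o["contact_force"],o["moment"],o["tool_pos"],o["tau"].round(1))
i=capture("scene");cv2.imwrite("pics/s21.png",cv2.resize(i[205:285,275:395,::-1],None,fx=6.5,fy=6.5,interpolation=cv2.INTER_CUBIC))
i=capture("top");cv2.imwrite("pics/t21.png",cv2.resize(i[85:230,240:360,::-1],None,fx=4,fy=4,interpolation=cv2.INTER_CUBIC))
print(get_obs()["contact_force"])
C=cam("scene")
for t in (0,80,88,95,110):
    y=np.radians(3.2);Rz=np.array([[np.cos(y),-np.sin(y)],[np.sin(y),np.cos(y)]])
    print(t,[((proj(C,[*(Rz@np.array([x+t,yy])+[578.5,12]),z])-[275,205])*6.5).round(0).tolist() for x,yy,z in ((43,-95,45),(43,120,45),(-100,-30,95),(-100,30,95))])
```

```text
[-26.06086823  -7.07541364  -2.56497476] [-1.10080728  4.47372083 -0.16462581] [555.15954284   8.91812067  75.23518927] [  3.3 -54.4 -33.3   2.4  -8.   -0.2]
[-18.0282374   -3.95213329   5.1312055 ]
0 [[170.0, 224.0], [685.0, 189.0], [295.0, -102.0], [430.0, -110.0]]
80 [[183.0, 375.0], [726.0, 335.0], [313.0, 21.0], [455.0, 12.0]]
88 [[184.0, 391.0], [731.0, 351.0], [315.0, 34.0], [458.0, 25.0]]
95 [[185.0, 405.0], [735.0, 365.0], [316.0, 46.0], [460.0, 37.0]]
110 [[188.0, 436.0], [743.0, 395.0], [320.0, 71.0], [465.0, 61.0]]
```

View pics/s21.png

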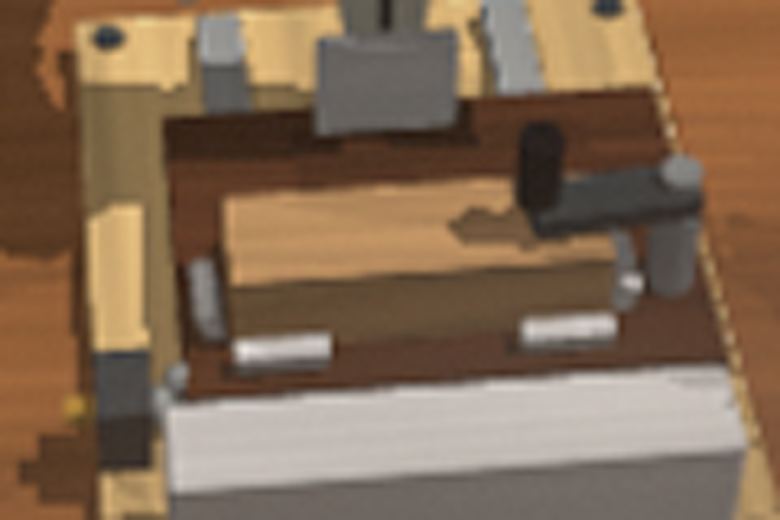

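View pics/t21.png

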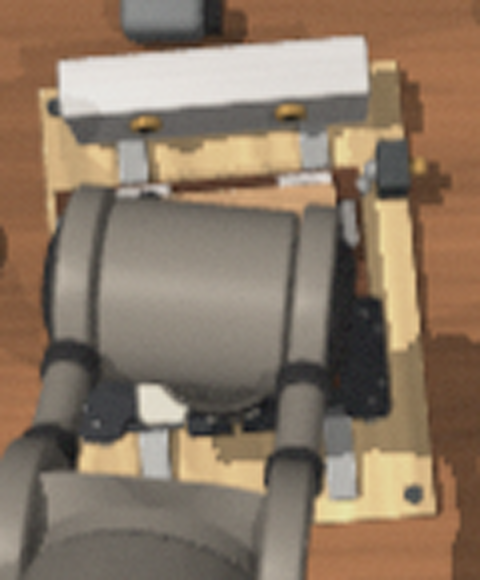

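step_arm:
  moves: [0.15,0,0.05,0,0,0,1,0.15,0,0.05,0,0,0,1]

```text
time: 30.7
tool_pos: [554.7, 9.1, 72.9]
tcp_rot: [-3.141, 0.038, 0.061]
contact_force: [-17.8, -1.7, 15.9]
grip_width: -0.1
```

step_arm:
  moves: [0.2,0,0,0,0,0,1,0.2,0,0,0,0,0,1]

```text
time: 30.87
tool_pos: [554.3, 9.1, 73.0]
tcp_rot: [-3.14, 0.061, 0.062]
contact_force: [-22.2, -3.3, 16.4]
grip_width: 0.4
```

step_arm:
  moves: [-0.3,0,-0.1,0,0.8,0,1,0,0,0,0,0.2,0,1]

```text
time: 31.03
tool_pos: [549.9, 8.7, 75.4]
tcp_rot: [-3.14, -0.009, 0.062]
contact_force: [1.1, 0.3, -0.3]
grip_width: 0.5
```

```bash
python3 plan.py 548 8.5 70 3.2
python3 - <<'E'
from h import *
i=capture("scene");cv2.imwrite("pics/s22.png",cv2.resize(i[205:285,275:395,::-1],None,fx=6.5,fy=6.5,interpolation=cv2.INTER_CUBIC))
E
```

```text
t 31.03 pos [549.9   8.7  75.4] rot [-179.93   -0.51    3.58] F [ 1.1  0.3 -0.3] w 0.5
need rows 1 world d [-1.9 -0.2 -5.4] turn [-0.07 -0.51  0.38]
-0.10 0.00 0.27 -0.02 -0.13 0.09
```

View pics/s22.png

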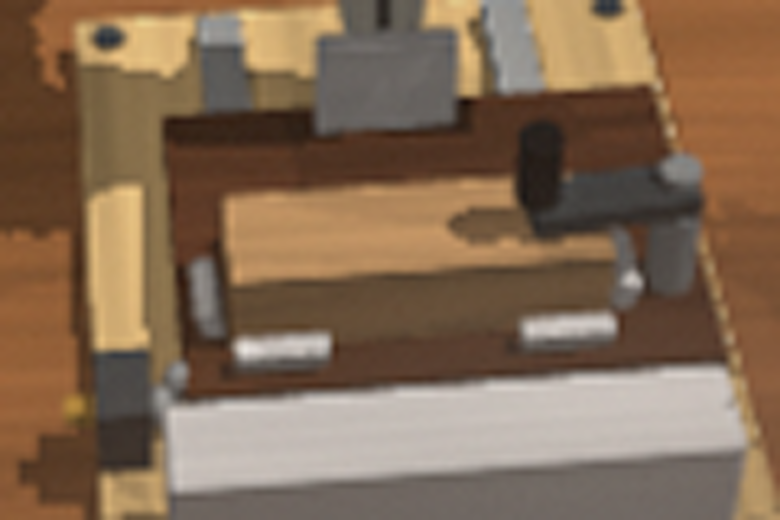

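step_arm:
  moves: [0.1,0,0.4,0,-0.1,0.05,1,0.1,0,0.3,0,0,0,1,0.3,0,0,0,0.1,0,1,0.4,0,-0.1,0,0.3,0,1]

```text
time: 31.42
tool_pos: [556.1, 9.2, 61.3]
tcp_rot: [-3.139, 0.008, 0.06]
contact_force: [-33.4, -8.0, 17.6]
grip_width: 0.6
```

step_arm:
  moves: [0.5,0,-0.15,0,0.4,0,1]

```text
time: 31.5
tool_pos: [556.7, 9.2, 61.4]
tcp_rot: [-3.138, 0.005, 0.06]
contact_force: [-37.3, -9.1, 12.4]
grip_width: -0.2
```

Run:
```python
from h import *
for k in range(3):
    o=get_obs();print(o["time"],o["contact_force"].round(1),o["tool_pos"].round(1),o["moment"].round(2),np.degrees(o["tcp_rot"]).round(2))
    i=capture("scene")
cv2.imwrite("pics/s23.png",cv2.resize(i[180:290,270:400,::-1],None,fx=5,fy=5,interpolation=cv2.INTER_CUBIC))
i=capture("wrist");cv2.imwrite("pics/w23.png",i[:,:,::-1])
i=capture("top");cv2.imwrite("pics/t23.png",cv2.resize(i[100:160,280:360,::-1],None,fx=8,fy=8,interpolation=cv2.INTER_CUBIC))
o=get_obs();print(o["time"],o["contact_force"].round(1),o["tool_pos"].round(1))
```

```text
31.5 [-37.3  -9.1  12.4] [556.7   9.2  61.4] [-1.57  5.76 -0.3 ] [-179.81    0.3     3.46]
31.55 [-32.5  -6.1  14.4] [556.7   9.2  61.3] [-1.29  5.08 -0.22] [-179.81    0.28    3.46]
31.6 [-32.5  -7.4  14.7] [556.8   9.2  61.3] [-1.32  4.92 -0.27] [-179.81    0.27    3.45]
31.75 [-32.6  -6.8  13.7] [556.8   9.2  61.3]
```

View pics/s23.png

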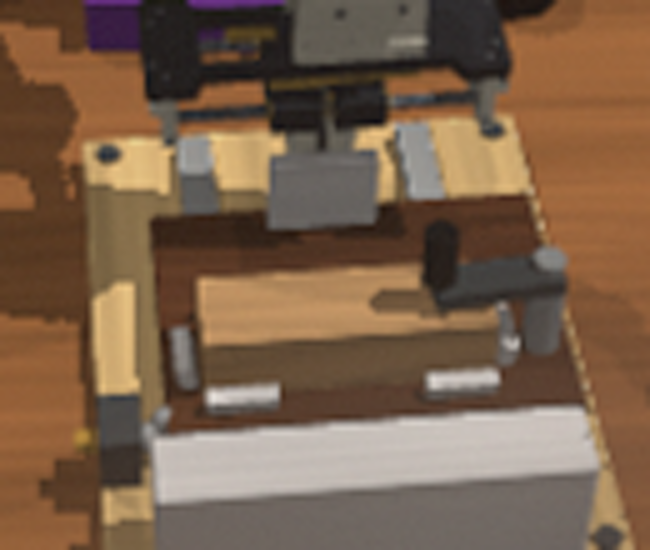

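View pics/t23.png

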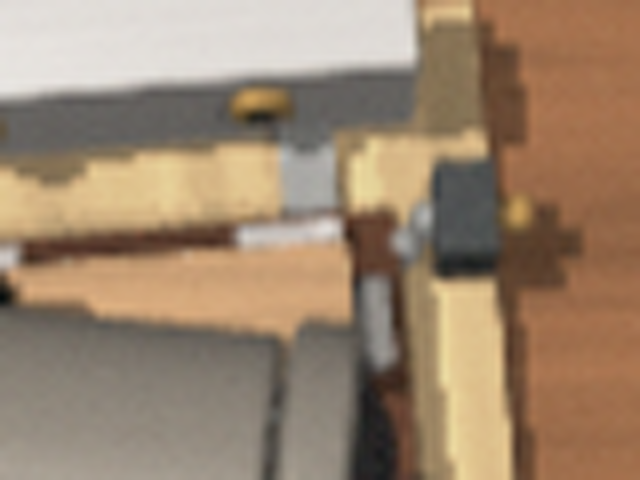

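View pics/w23.png

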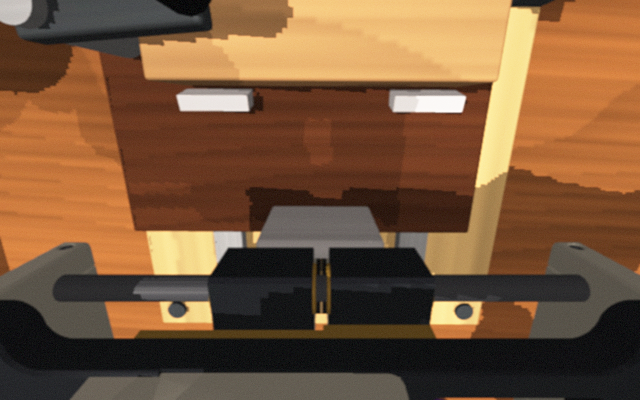

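step_arm:
  moves: [0.55,0.1,-0.25,0,0.3,0,1]

```text
time: 31.83
tool_pos: [556.7, 9.2, 61.6]
tcp_rot: [-3.134, 0.012, 0.06]
contact_force: [-32.4, 7.7, -6.6]
grip_width: 0.7
```

step_arm:
  moves: [0.6,0.1,-0.25,0,0.4,0,1]

```text
time: 31.92
tool_pos: [556.7, 9.4, 61.6]
tcp_rot: [-3.129, 0.015, 0.061]
contact_force: [-39.4, 1.4, 7.4]
grip_width: 0.2
```

step_arm:
  moves: [0.75,0.05,-0.2,0,0.3,0,1]

```text
time: 32.0
tool_pos: [560.5, 9.8, 61.6]
tcp_rot: [-3.126, 0.023, 0.061]
contact_force: [-27.3, -5.4, 10.6]
grip_width: 0.2
```

Run:
```python
from h import *
o=get_obs();print(o["time"],o["contact_force"].round(1),o["tool_pos"].round(1),o["moment"].round(2),np.degrees(o["tcp_rot"]).round(2))
i=capture("top");cv2.imwrite("pics/t24.png",cv2.resize(i[100:160,280:360,::-1],None,fx=8,fy=8,interpolation=cv2.INTER_CUBIC))
i=capture("scene");cv2.imwrite("pics/s24.png",cv2.resize(i[205:285,275:395,::-1],None,fx=6.5,fy=6.5,interpolation=cv2.INTER_CUBIC))
o=get_obs();print(o["time"],o["contact_force"].round(1),o["tool_pos"].round(1))
```

```text
32.0 [-27.3  -5.4  10.6] [560.5   9.8  61.6] [-1.02  4.04 -0.13] [-179.09    1.3     3.52]
32.1 [-2.8  0.4 -3.2] [568.1   9.7  62.5]
```

View pics/t24.png

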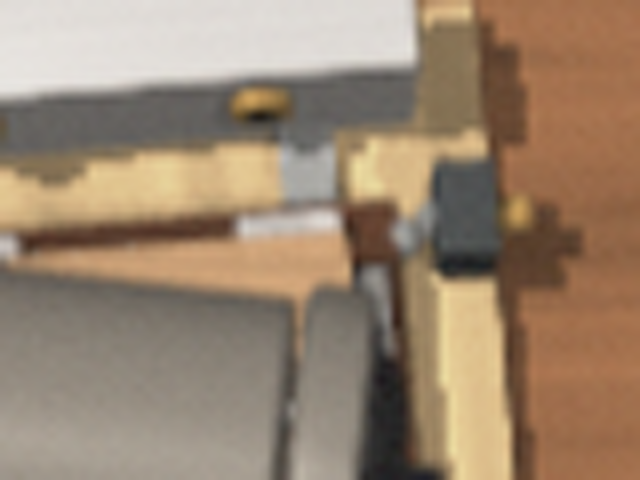

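View pics/s24.png

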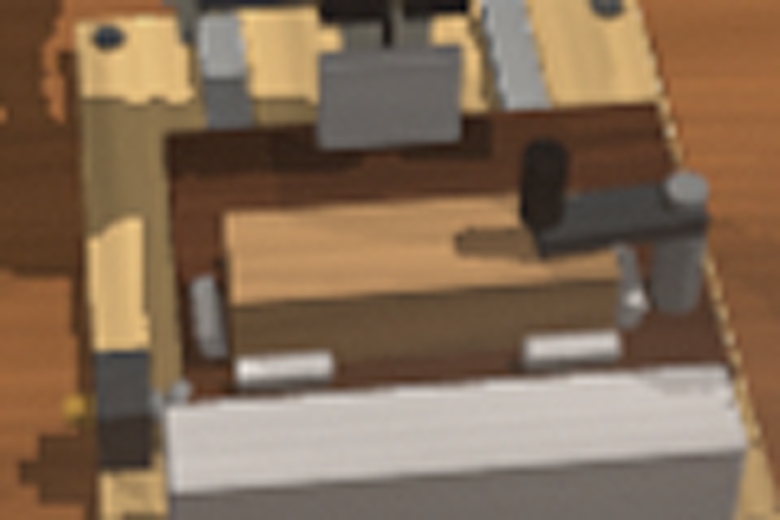

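It slipped past the steep part, and the tool is now at x = 568. A few gentle rows should finish it.

step_arm:
  moves: [0.2,0,0,0,0.2,0,1,0.2,0,0,0,0,0,1]

```text
time: 32.27
tool_pos: [573.9, 10.5, 59.9]
tcp_rot: [-3.126, 0.003, 0.06]
contact_force: [-5.6, -1.0, 5.6]
grip_width: 0.7
```

Run:
```python
from h import *
i=capture("scene");cv2.imwrite("pics/s25.png",cv2.resize(i[205:285,275:395,::-1],None,fx=6.5,fy=6.5,interpolation=cv2.INTER_CUBIC))
o=get_obs();print(o["time"],o["contact_force"].round(1),o["tool_pos"].round(1),np.degrees(o["tcp_rot"]).round(2))
```

```text
32.3167 [-5.   0.4 -2.8] [575.5  10.5  60. ] [-1.791e+02  3.000e-02  3.420e+00]
```

View pics/s25.png

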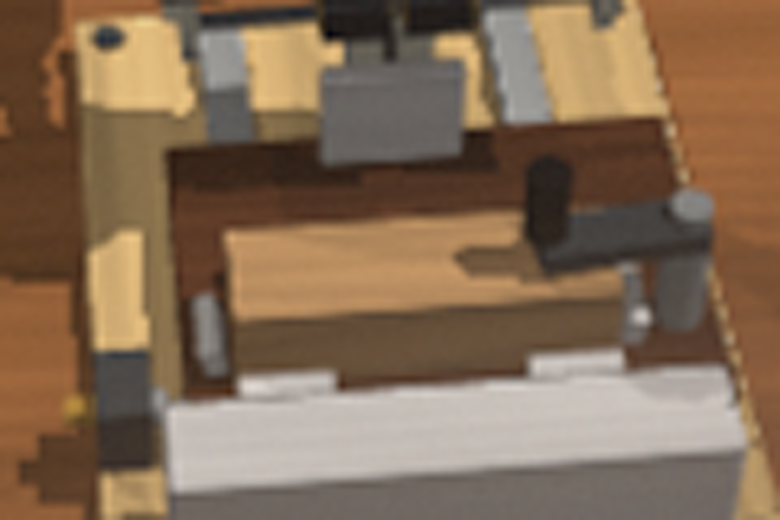

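step_arm:
  moves: [0.15,0,0,0,0,0,1,0.15,0,0,0,0,0,1]

```text
time: 32.48
tool_pos: [574.8, 10.7, 58.5]
tcp_rot: [-3.125, 0.021, 0.06]
contact_force: [-18.9, -3.2, 15.4]
grip_width: 0.3
```

step_arm:
  moves: [0.15,0,-0.05,0,0,0,1,0.15,0,-0.05,0,0,0,1]

```text
time: 32.65
tool_pos: [574.1, 10.8, 58.7]
tcp_rot: [-3.124, 0.042, 0.061]
contact_force: [-16.0, -2.3, 10.0]
grip_width: 0.5
```

step_arm:
  moves: [-0.4,0,0,0,0.4,0,1,-0.6,0,0,0,0.2,0,1,-0.8,0,-0.3,0,0,0,1,-0.8,0,-0.8,0,0,0,1,-0.6,0,-1,0,0,0,1,-0.5,0,-1,0,0,0,1,-0.5,0,-1,0,0,0,1,-0.5,0,-1,0,0,0,1]

```text
time: 33.32
tool_pos: [485.2, 3.0, 157.0]
tcp_rot: [-3.123, 0.003, 0.06]
contact_force: [0.2, 0.6, -1.4]
grip_width: 0.7
```

step_arm:
  moves: [-1,0,-0.5,0,0,0,1,-1,0,-0.5,0,0,0,1,-1,0,0,0,0,0,1,-0.5,0,0,0,0,0,1]

```text
time: 33.65
tool_pos: [421.9, -2.7, 182.4]
tcp_rot: [-3.127, -0.011, 0.06]
contact_force: [0.6, 0.8, 0.1]
grip_width: 0.4
```

Run:
```python
from h import *
o=get_obs();print(o["time"],o["contact_force"].round(1),o["tool_pos"].round(1))
i=capture("scene");cv2.imwrite("pics/s26.png",cv2.resize(i[205:285,275:395,::-1],None,fx=6.5,fy=6.5,interpolation=cv2.INTER_CUBIC))
i=capture("top");cv2.imwrite("pics/t26.png",cv2.resize(i[85:230,240:360,::-1],None,fx=4.1,fy=4.1,interpolation=cv2.INTER_CUBIC));cv2.imwrite("pics/t26f.png",i[:,:,::-1])
C=cam("scene")
y=np.radians(3.2);Rz=np.array([[np.cos(y),-np.sin(y)],[np.sin(y),np.cos(y)]])
for t in (100,104,110):
    print(t,[((proj(C,[*(Rz@np.array([x+t,yy])+[578.5,12]),z])-[275,205])*6.5).round(0).tolist() for x,yy,z in ((-100,-30,95),(-100,30,95),(-90,-30,95),(-90,30,95))])
```

```text
33.65 [0.6 0.8 0.1] [421.9  -2.7 182.4]
100 [[318.0, 54.0], [462.0, 45.0], [320.0, 71.0], [465.0, 61.0]]
104 [[319.0, 61.0], [463.0, 52.0], [321.0, 78.0], [467.0, 68.0]]
110 [[320.0, 71.0], [465.0, 61.0], [323.0, 88.0], [469.0, 78.0]]
```

View pics/s26.png

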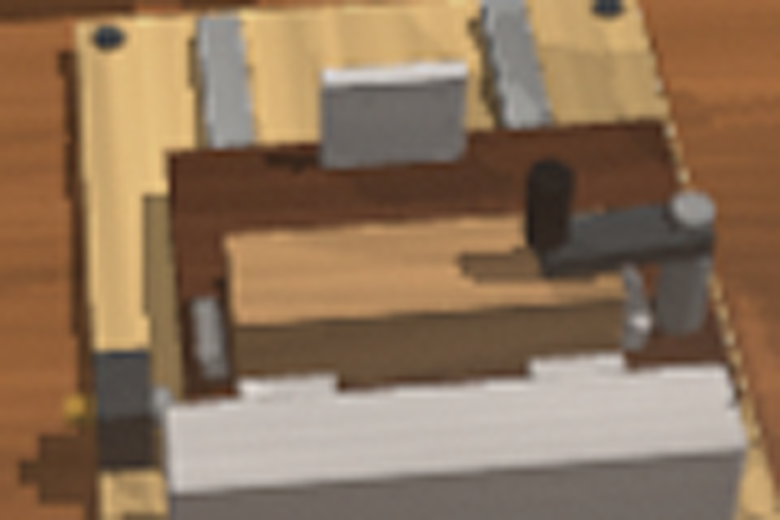

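View pics/t26.png

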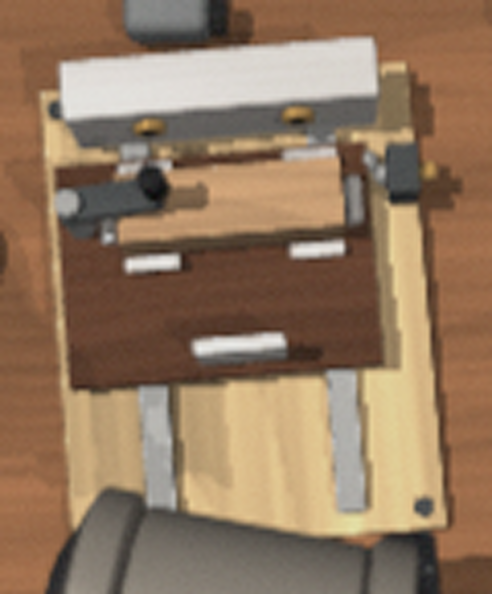

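View pics/t26f.png

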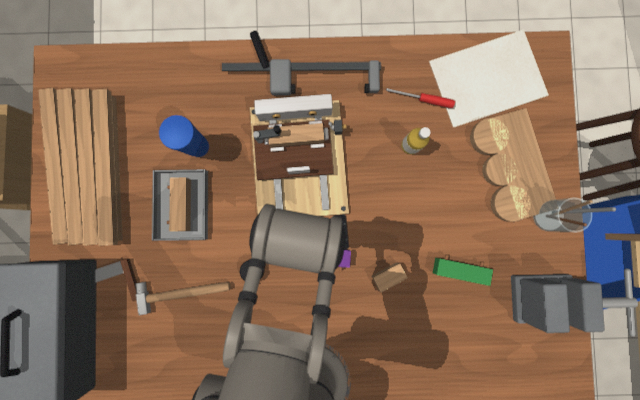

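Run:
```python
from h import *
C=cam("top")
import cv2
# plate top bright blobs, before & after, in the raw top pictures
for f,(x0,x1,y0,y1) in (("pics/t11.png",(285,320,203,220)),("pics/t26f.png",(280,320,160,178))):
    i=cv2.imread(f);g=i[y0:y1,x0:x1].min(2);v,u=np.nonzero(g>150);print(f,len(u),u.mean()+x0,v.mean()+y0,ray(C,(u.mean()+x0,v.mean()+y0),95))
```

```text
pics/t11.png 89 301.46067415730334 209.7078651685393 [478.75231599   5.41271514  95.        ]
pics/t26f.png 85 297.8941176470588 168.42352941176472 [588.31875706  12.30035569  95.        ]
```

Run:
```python
from h import *
C=cam("scene")
f=lambda x,y:((x+.5)/6.5-.5+275,(y+.5)/6.5-.5+205)
d=ray(C,f(551,172),136)-ray(C,f(693,208),108);print("theta",np.arctan2(-d[1],-d[0])-np.radians(3.2),d)
print(get_obs()["contact_force"].round(1)); print(close_job())
```

```text
theta 1.6186508830500985 [  5.93213497 -56.99675275  28.        ]
[ 1.  -0.6 -0. ]
the job is handed in; nothing more can be done
None
```

The jig is reloaded and the job is handed in at about 34 s. The finished strip went into the tray first, then the plain strip into the nest, then the keeper, then the carriage.

- **Finished strip:** it lies flat in the grey tray.
- **Plain strip:** it sits flat in the nest, between all the fences in the pictures.
- **Keeper bar:** it is across the strip at about 1.61–1.62 rad, measured again after the push; the target was 1.57 rad.
- **Carriage:** it moved 109.8 mm by the top camera and matches the 110 mm outline in the scene camera. It stayed there after the arm backed off to a clear spot.
- **Bystanders:** those visible in the last top view (tumbler, glue and offcut) look undisturbed. The arm hid part of the purple strip.

**Detent force disagreed:** getting past the detent took far more than the stated 10–15 N. The highest reading was about 39 N at the wrist, just before the carriage slipped past. I read the moments as all of it going through the fingers on the push plate, not the gripper's body. The force may have gone higher for an instant between readings.

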